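# Seat the optical filters in their holders

### The job

On the worktop are two aluminium filter holders, each with a round optical filter (one amber, one green) lying beside its recess. With the fingertips, gently push each filter across the deck of its own holder until it drops over the rim into the recess and lies flat in it, flush with the deck. Do not pick the filters up or push them off their holders, and leave the jar, timer, vial and tweezers nearby where they are.

Things in the scene. Friction and masses are not known exactly. Their poses are not given: they have to be found in the camera images.
- amber_filter_center (a point): centre (half-way up) of the amber filter, a loose flat disc with a black rim and amber face, 44 mm diameter, 8 mm thick, about 35 g; its own z axis is the disc axis (up). At the start it lies flat on the deck of a holder, centre 20 mm above the worktop; seated, its centre is 12 mm above the worktop and its top is flush with the deck
- holder_a_seat (a point): centre of the mouth of the round recess (seat) meant for the amber filter, at deck height (16 mm above the worktop); the recess is 50 mm in diameter, 8 mm deep, with a flat floor (dark round spot in its middle) and a rim with a 1 mm chamfer. A filter starts to tip in about 12 mm from the recess centre and lies flat within 3 mm; one caught aslant can be pressed flat with a few newtons
- holder_a: holder on which the amber filter lies: fixed aluminium plate, 80 mm (its x) by 140 mm (its y) by 16 mm high, flat bare top (the deck, z = 16 mm) without side rails, small dark screw heads in the corners. Origin: centre of the underside. The recess is in its +y half, the filter starts on its -y half, 64 mm or so from the recess centre; all axes lie level / z up
- amber_filter: the amber filter itself; origin at the centre of its underside
- green_filter_center (a point): centre (half-way up) of the green filter, a loose flat disc with a black rim and green face, 44 mm diameter, 8 mm thick, about 35 g; its own z axis is the disc axis (up). At the start it lies flat on the deck of a holder, centre 20 mm above the worktop; seated, its centre is 12 mm above the worktop and its top is flush with the deck
- holder_b_seat (a point): centre of the mouth of the round recess (seat) meant for the green filter, at deck height (16 mm above the worktop); the recess is 50 mm in diameter, 8 mm deep, with a flat floor (dark round spot in its middle) and a rim with a 1 mm chamfer. A filter starts to tip in about 12 mm from the recess centre and lies flat within 3 mm; one caught aslant can be pressed flat with a few newtons
- holder_b: holder on which the green filter lies: fixed aluminium plate, 80 mm (its x) by 140 mm (its y) by 16 mm high, flat bare top (the deck, z = 16 mm) without side rails, small dark screw heads in the corners. Origin: centre of the underside. The recess is in its +y half, the filter starts on its -y half, 64 mm or so from the recess centre; all axes lie level / z up
- green_filter: the green filter itself; origin at the centre of its underside
- jar: small jar with black screw cap, 46 mm diameter, 78 mm high; loose bystander, not to be disturbed; origin at the centre of its underside
- timer: cream bench timer, 72x62x19 mm; loose bystander, not to be disturbed; origin at the centre of its underside
- vial: glass vial with blue cap, 27 mm diameter, 66 mm high; loose bystander, not to be disturbed; origin at the centre of its underside
- tweezers: steel tweezers lying flat, 126 mm long (its y), 12 mm wide, 8 mm high; loose bystander, not to be disturbed; origin at the centre of its underside
Not all that is in view belongs to the job. Leave any purple or white look-alike of the green_filter alone. Leave any brown look-alike of the amber_filter alone.

How it is judged:
At the end, for the whole second after the job is handed in: Both filters lie at rest in the recesses of the holders they started on: centre within 6 mm (horizontally) of the recess centre, at least 2.5 mm below deck level, tilted less than 0.06 rad (horizontal distance between amber_filter_center and holder_a_seat below 0.006 m and z of amber_filter_center in the frame of holder_a_seat below -0.0025 m and angle between each of amber_filter_center, green_filter_center's own z axis and vertical below 0.06 rad and linear speed of each of amber_filter, green_filter below 0.02 m/s and horizontal distance between green_filter_center and holder_b_seat below 0.006 m and z of green_filter_center in the frame of holder_b_seat below -0.0025 m); the robot touches nothing.
It fails at once if a filter is lifted more than 12 mm above where it lay (height (world z) of any of amber_filter_center, green_filter_center above 0.032 m).
It fails at once if a filter is pushed or pressed with more than 40 N (contact force between the arm and amber_filter above 40 N or contact force between the arm and green_filter above 40 N).
It fails at once if a filter is pushed off its holder (height (world z) of any of amber_filter_center, green_filter_center below 0.007 m).
It fails at once if the jar, timer, vial or tweezers is disturbed (moved more than 15 mm) (distance of any of jar, timer, vial, tweezers from where it was at the start of the episode above 0.015 m).
It also fails if it takes over 54 s, if anything falls off the work surface, if the arm or the gripper's body presses on something with over 40 N, if the wrist force passes 120 N, or if a joint passes its speed limit or range.

### The arm

A 6-joint arm with a two-finger parallel gripper is mounted at the origin on a cart in front of the work surface, level with it; the furniture and walls round the work are solid. World frame = base frame: x ahead of the robot, y to its left, z up, the work surface at z = 0. Lengths are in m, angles in rad, forces in N, time in s.
With the tool pointing down it reaches from about 0.275 to 0.875 m from the base axis. Payload 12.5 kg.
Tool frame: the origin (TCP) lies at the very end of the fingers, on their centre line; the grasp point (between the pads) lies 19 mm behind it; z points along the fingers, x is the direction in which the jaws open and shut, and the axes are right-handed (so a half turn about z gives the same grasp; the last joint's range is limited). The gripper opens to 85 mm and grips with 20 to 120 N. Pads are 22 mm wide; open, the fingers measure 114 mm over their backs; the gripper's body (76 mm by 85 mm) begins 54 mm behind the grasp point. The pads swing forward as they close: fully open they stand 13 mm farther back than shut.
Start: joints at [-1.209, 0.351, 1.652, -0, 1.139, -0.085], TCP at [0.238, -0.496, 0.202] pointing down, gripper open.
Joint ranges: [-2.75, 2.75], [-0.79, 2.1], [0.01, 2.65], [-1.57, 4.71], [0.07, 3.14], [-2.87, 2.87]. Speed limits (rad/s): [2.22, 2.22, 2.79, 3.14, 3.14, 3.14].

### API

Orientations are given as a unit quaternion [w, x, y, z].
In Python, from plant import monitor, optics, job_done gives the robot as it stands.
- The arm moves only by the tool servo_tool, never from a script. Its arguments are lists of equal length, an entry for each row: "offset": the shift along the tool's x, y, z in mm, a list of three; "angular": the turn, a rotation vector about the tool's x, y, z in units of 8 degrees (1.0 is 8 degrees), a list of three; "gripper": the closure, from 0 (fully open) to 1 (shut). In form: {"offset": [[x, y, z], ...], "angular": [[rx, ry, rz], ...], "gripper": [gripper, ...]}. A call has exactly 10 rows; each row shifts and turns the pose as measured when the row begins, along the tool's axes as they then stand; what a row does not reach is not made up. A row lasts 1/10 s, in which the tool goes at most 50 mm and 8.59 degrees, less where a joint would pass 70% of its speed; a pose out of reach is approached as far as the arm can. A call is refused whole if a number of a shift passes 50 or a number of a turn 1, either way. A call with a gripper value outside its range is refused whole. The fingers move at their own pace and stop on an object; "newtons" is the grip in N (left out, the last holds). Time passes only in rows, so rows that do not move let the fingers close, or fill a call up. It gives the time, the measured TCP pose, the force and the opening at its end, in the units of the state.
- monitor.read_state(): the state, without advancing time (a new reading comes with each control period).
- optics.snapshot(name): name is "scene" or "side" or "wrist"; returns a dict with "image" (480x640x3 uint8, blue, green, red), "fx", "fy", "cx", "cy" (pixels), "extrinsics" (4x4, takes a point from world to camera coordinates). Camera axes: x right, y down, z forward; pixel columns grow to the right and rows downward; lengths in m; the calibration is good to about 2 mm. A picture is of the moment at which its call begins. There is no depth.
- job_done(): hands the job in, once; it reports no verdict.
Trained networks look in a picture, given as the dict that the camera call returned (one of the last four; its "shot" number tells which), for a name from the list of things; names that differ only in an ending like _2 or _b are one class to them, and where a whole thing is asked for, a point or a joint stands for the part that bears it (a point fixed in the world has none). Each returns a list of dicts, best first, with "conf" (0 to 1); they miss things now and then, are a little off and sometimes report something else, mostly with a low value. They report only what shows in the picture. A call takes as long as a camera call. They do not tell look-alikes from the thing itself.
- optics.search_frame(picture, query): "location" ([x, y, z] in m, in world coordinates, good to about 4 mm: the middle of the surface that is visible of it).
- optics.trace(picture, query): "mask" (480x640 bool, what is visible of it).
- optics.tip_of(picture, query): "location" ([x, y, z] in m, in world coordinates, good to about 4 mm: a listed point, or the origin of a listed thing).
The state is a dict: "clock": time; "joint_pos": joint angles; "dq": joint speeds; "joint_torque": joint torques, N m; "tcp_pos": TCP position; "eef_rot": TCP orientation; "contact_force": force on the tool from outside, world axes, zero at the start; "wrist_torque": the same for the moment, N m; "width": opening from 0.0 (shut) to 1.0 (fully open).
Only numpy, scipy, OpenCV 4.12 (cv2) and the standard library are available. Lean on these libraries where they do the work, as an engineer would, in place of code of your own. Each camera call takes 0.05 s, during which the arm holds its last target. There are 200 camera calls.

## Working session

There is one attempt and no reset: what is moved stays moved. The work goes in short steps, Python scripts to look and compute and a tool call to move; the robot and the scene stay as the last step left them, time stands still between calls to the robot, and variables do not carry over. Pictures are saved under pics/ and viewed, about 8 in all and at most 12, crops included, and the job is handed in when it is done.

Besides the shell and the picture viewer there is one more tool, called by a JSON object that holds its "api" and its "payload", one argument or row to a line. servo_tool: Moves the arm, as the interface text tells. Its arguments: {"type":"object","properties":{"offset":{"type":"array","items":{"type":"array","items":{"type":"number"}}},"angular":{"type":"array","items":{"type":"array","items":{"type":"number"}}},"gripper":{"type":"array","items":{"type":"number"}},"newtons":{"type":"number"}},"required":["offset","angular","gripper"]}

```bash
mkdir -p pics
cat > h.py <<'E'
import numpy as np, cv2
from plant import monitor, optics, job_done
def pix(p,P):
    c=p["extrinsics"]@np.r_[P,1]; return [round(p["fx"]*c[0]/c[2]+p["cx"]),round(p["fy"]*c[1]/c[2]+p["cy"])]
def ray(p,u,v,z):
    E=np.array(p["extrinsics"]);R=E[:3,:3];o=-R.T@E[:3,3]
    d=R.T@np.array([(u-p["cx"])/p["fx"],(v-p["cy"])/p["fy"],1]);return o+d*(z-o[2])/d[2]
E
python3 - <<'E'
from h import *
s=monitor.read_state();print(s["tcp_pos"],s["eef_rot"],s["contact_force"],s["clock"])
ims=[]
for n in ["scene","side"]:
    p=optics.snapshot(n);cv2.imwrite(f"pics/{n}0.png",p["image"])
    for q in ["amber_filter_center","green_filter_center","holder_a_seat","holder_b_seat","holder_a","jar","timer","vial","tweezers"]:
        for r in optics.tip_of(p,q)[:4]:
            if r["conf"]>.2: print(n,q,np.round(r["location"],3),round(r["conf"],2),pix(p,r["location"]))
E
```

```text
[ 0.23754196 -0.49566534  0.20106265] [-3.47776780e-04  8.46187691e-01 -5.32884664e-01 -4.53795877e-04] [-0.18944874  0.17073804 -0.03736593] 0.0
scene amber_filter_center [ 0.482 -0.106  0.023] 0.55 [396, 224]
scene green_filter_center [0.48  0.105 0.004] 0.74 [326, 256]
scene green_filter_center [0.465 0.293 0.02 ] 0.65 [258, 281]
scene green_filter_center [0.388 0.114 0.001] 0.53 [342, 281]
scene holder_a_seat [ 0.465 -0.041  0.013] 0.88 [378, 238]
scene holder_b_seat [0.461 0.234 0.016] 0.77 [282, 275]
scene holder_a [0.457 0.262 0.002] 0.71 [272, 284]
scene holder_a [ 0.468 -0.068  0.002] 0.61 [386, 238]
scene jar [ 0.641 -0.071 -0.001] 0.73 [352, 205]
scene timer [0.633 0.259 0.003] 0.8 [245, 241]
scene vial [ 0.426  0.434 -0.003] 0.53 [206, 322]
side amber_filter_center [ 0.481 -0.104  0.021] 0.77 [327, 286]
side amber_filter_center [ 0.47  -0.071  0.003] 0.7 [316, 287]
side amber_filter_center [ 0.45  -0.259  0.001] 0.65 [342, 346]
side green_filter_center [0.481 0.107 0.007] 0.56 [295, 246]
side green_filter_center [0.463 0.301 0.016] 0.53 [266, 212]
side holder_a_seat [ 0.462  0.266 -0.002] 0.64 [269, 224]
side holder_b_seat [0.465 0.232 0.018] 0.6 [273, 221]
side holder_a [0.461 0.266 0.003] 0.84 [268, 222]
side holder_a [ 0.469 -0.07   0.002] 0.59 [315, 288]
side holder_a [ 0.485 -0.102  0.012] 0.23 [329, 290]
side timer [0.465 0.229 0.016] 0.41 [274, 223]
side vial [ 0.381 -0.256 -0.002] 0.31 [301, 354]
side tweezers [ 0.379 -0.257  0.001] 0.48 [299, 353]
side tweezers [ 0.469 -0.07   0.002] 0.23 [315, 287]
```

View pics/scene0.png

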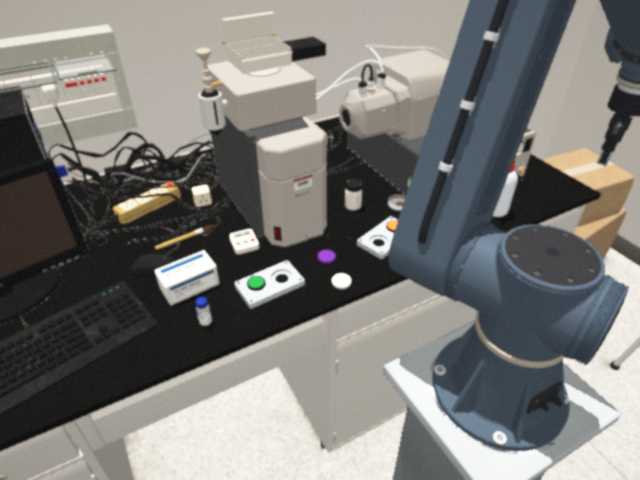

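View pics/side0.png

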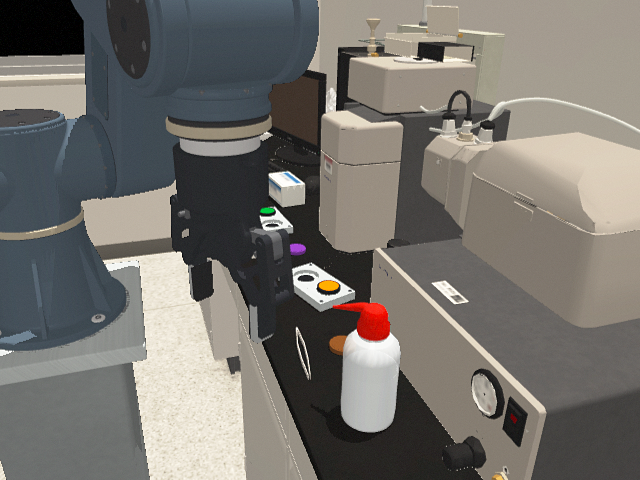

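The scene view shows green on holder B at (257,282) with its recess at (282,275), and amber on holder A half hidden behind the arm at (393,225). The look-alikes are purple (327,256) and white (341,281). The side view shows amber at (328,287) with its recess at (306,276), the brown look-alike at (340,345), and the tweezers at (302,353) next to the wash bottle. I'll use the two half-open fingertips as a cradle and push along tool y. First I'll lift and turn.

```bash
cat >> h.py <<'E'
from scipy.spatial.transform import Rotation as R
def plan(T,yaw,n,step=48):
    """rows taking the tool to position T with tool y at world angle yaw (deg), pointing down"""
    s=monitor.read_state();q=s["eef_rot"];r=R.from_quat([q[1],q[2],q[3],q[0]]);p=np.array(s["tcp_pos"])
    c,d=np.cos(np.radians(yaw)),np.sin(np.radians(yaw))
    G=R.from_matrix(np.array([[-d,c,0],[c,d,0],[0,0,-1]]).T) if 0 else R.from_matrix(np.column_stack([[-d,c,0],[c,d,0],[0,0,-1]]))
    if np.linalg.det(np.column_stack([[-d,c,0],[c,d,0],[0,0,-1]]))<0: raise SystemExit("det")
    w=(r.inv()*G).as_rotvec();D=np.array(T)-p
    print("clock",round(s["clock"],2),"tcp",np.round(p,4),"yaw",np.degrees(np.arctan2(*r.as_matrix()[[1,0],1])).round(1),"F",np.round(s["contact_force"],1),"w",round(s["width"],3),"remaining mm",np.round(D*1e3,1),"deg",np.degrees(w).round(1))
    offs=[];ang=[]
    for k in range(n):
        offs.append(np.round(r.inv().apply(D/n*1e3),1).tolist());a=w/n;ang.append(np.round(np.degrees(a)/8,2).tolist());r=r*R.from_rotvec(a)
    print(offs);print(ang)
E
python3 - <<'E'
from h import *
p=optics.snapshot("side");print(ray(p,368,425,0),ray(p,340,345,.004), ray(p,302,330,.0),ray(p,308,378,0))
plan([.49,-.165,.36],-75,10)
E
```

```text
[ 0.42026444 -0.42892773  0.        ] [ 0.44642953 -0.25920639  0.004     ] [ 0.40272811 -0.19581248  0.        ] [ 0.37423691 -0.31595343  0.        ]
clock 1.05 tcp [ 0.2377 -0.496   0.2016] yaw -154.4 F [ 1.1 -0.4  0.4] w 0.997 remaining mm [252.3 331.  158.4] deg [  0.   -0.  -79.4]
[[-18.9, -37.1, -15.8], [-13.6, -39.3, -15.8], [-8.1, -40.8, -15.8], [-2.4, -41.6, -15.8], [3.4, -41.5, -15.8], [9.1, -40.6, -15.8], [14.6, -39.0, -15.8], [19.9, -36.6, -15.8], [24.7, -33.5, -15.8], [29.1, -29.7, -15.8]]
[[0.0, -0.0, -0.99], [0.0, -0.0, -0.99], [0.0, -0.0, -0.99], [0.0, -0.0, -0.99], [0.0, -0.0, -0.99], [0.0, -0.0, -0.99], [0.0, -0.0, -0.99], [0.0, -0.0, -0.99], [0.0, -0.0, -0.99], [0.0, -0.0, -0.99]]
```

{"api": "servo_tool", "payload": {
  "offset": [
    [0, 0, -45],
    [0, 0, -45],
    [0, 0, -45],
    [0, 0, -25],
    [0, 0, 0],
    [10, -41, 0],
    [15, -39, 0],
    [20, -37, 0],
    [25, -34, 0],
    [29, -30, 0]
  ],
  "angular": [
    [0, 0, -1],
    [0, 0, -1],
    [0, 0, -1],
    [0, 0, -1],
    [0, 0, -1],
    [0, 0, -1],
    [0, 0, -1],
    [0, 0, -1],
    [0, 0, -1],
    [0, 0, -1]
  ],
  "gripper": [0.67, 0.67, 0.67, 0.67, 0.67, 0.67, 0.67, 0.67, 0.67, 0.67]
}}

```text
clock: 2.05
tcp_pos: [0.3594, -0.3212, 0.3678]
eef_rot: [-0.0, 0.987, 0.159, -0.0]
contact_force: [0.7, -1.3, -0.7]
width: 0.328
```

Run:
```python
from h import *
plan([.49,-.165,.30],-75,6)
```

```text
clock 2.05 tcp [ 0.3594 -0.3212  0.3678] yaw -71.7 F [ 0.7 -1.3 -0.7] w 0.328 remaining mm [130.6 156.2 -67.8] deg [-0.   0.   3.3]
[[28.8, -17.9, 11.3], [28.7, -18.2, 11.3], [28.5, -18.4, 11.3], [28.3, -18.7, 11.3], [28.1, -19.0, 11.3], [28.0, -19.2, 11.3]]
[[-0.0, 0.0, 0.07], [-0.0, 0.0, 0.07], [-0.0, 0.0, 0.07], [-0.0, 0.0, 0.07], [-0.0, 0.0, 0.07], [-0.0, 0.0, 0.07]]
```

{"api": "servo_tool", "payload": {
  "offset": [
    [29, -18, 11],
    [29, -18, 11],
    [29, -18, 11],
    [28, -19, 11],
    [28, -19, 11],
    [28, -19, 11],
    [0, 0, 0],
    [0, 0, 0],
    [0, 0, 0],
    [0, 0, 0]
  ],
  "angular": [
    [0, 0, 0.07],
    [0, 0, 0.07],
    [0, 0, 0.07],
    [0, 0, 0.07],
    [0, 0, 0.07],
    [0, 0, 0.07],
    [0, 0, 0],
    [0, 0, 0],
    [0, 0, 0],
    [0, 0, 0]
  ],
  "gripper": [0.67, 0.67, 0.67, 0.67, 0.67, 0.67, 0.67, 0.67, 0.67, 0.67]
}}

```text
clock: 3.05
tcp_pos: [0.4959, -0.1544, 0.301]
eef_rot: [0.001, 0.991, 0.134, 0.001]
contact_force: [-0.8, 0.3, 0.6]
width: 0.327
```

```bash
cat > look.py <<'E'
import sys
from h import *
tag=sys.argv[1];ims=[]
for n in sys.argv[2].split(","):
    p=optics.snapshot(n);ims.append(p["image"])
    for q in sys.argv[3:]:
        for r in optics.tip_of(p,q)[:3]:
            if r["conf"]>.3: print(n,q,np.round(r["location"],4),round(r["conf"],2),pix(p,r["location"]))
    cv2.imwrite(f"pics/{tag}_{n}.png",p["image"])
E
python3 look.py a wrist,side amber_filter_center holder_a_seat holder_a; python3 -c "
from h import *
plan([.49,-.16,.1],-75,5)"
```

```text
wrist amber_filter_center [ 0.4514 -0.256   0.0013] 0.93 [271, 247]
wrist amber_filter_center [ 0.4855 -0.104   0.0177] 0.58 [321, 151]
wrist holder_a_seat [ 0.4634 -0.0392  0.0175] 0.72 [318, 93]
wrist holder_a [ 4.672e-01 -7.060e-02 -1.000e-04] 0.59 [315, 120]
side amber_filter_center [ 0.4529 -0.2593  0.0026] 0.73 [344, 345]
side holder_a_seat [ 0.4593 -0.0392  0.0155] 0.78 [306, 275]
side holder_a [ 0.4624  0.2679 -0.0007] 0.95 [269, 223]
side holder_a [ 0.4681 -0.0704  0.0039] 0.7 [315, 287]
clock 3.45 tcp [ 0.4962 -0.1539  0.3007] yaw -74.6 F [-0.2 -0.4 -0.5] w 0.328 remaining mm [  -6.2   -6.1 -200.7] deg [ 0.1 -0.1  0.4]
[[-1.6, 0.8, 40.1], [-1.6, 0.8, 40.1], [-1.6, 0.8, 40.1], [-1.5, 0.8, 40.1], [-1.5, 0.8, 40.1]]
[[0.0, -0.0, 0.01], [0.0, -0.0, 0.01], [0.0, -0.0, 0.01], [0.0, -0.0, 0.01], [0.0, -0.0, 0.01]]
```

View pics/a_wrist.png

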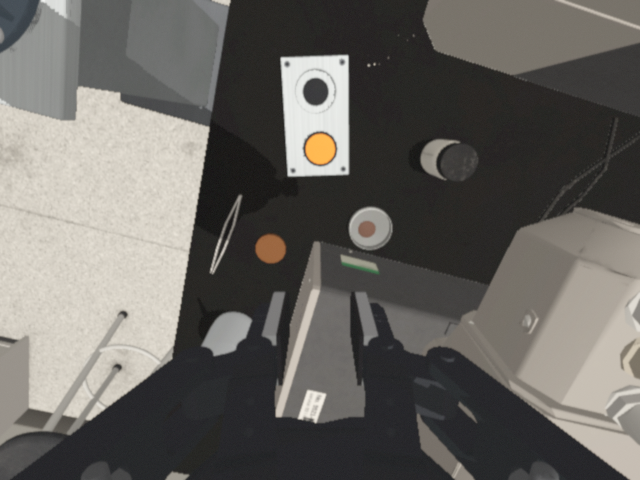

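The wrist view shows holder A clearly: recess at (316,91), amber at (320,149), the brown look-alike at (271,248), a dish at (370,228), and an equipment-box corner at (318,243) close to the gripper. I'll triangulate that corner before descending.

Run:
```python
from h import *
w=optics.snapshot("wrist");s=optics.snapshot("side")
def tri(a,b):
    P=[p["fx"]*0+np.array([[p["fx"],0,p["cx"]],[0,p["fy"],p["cy"]],[0,0,1]])@np.array(p["extrinsics"])[:3] for p in (w,s)]
    X=cv2.triangulatePoints(P[0],P[1],np.array(a,float),np.array(b,float));X=(X[:3]/X[3]).ravel();print(X,pix(w,X),pix(s,X))
tri((318,243),(374,250))
print("dish",ray(w,370,228,.01)[:2])
g=cv2.cvtColor(w["image"],cv2.COLOR_BGR2HSV)
m=cv2.inRange(g,(12,120,120),(28,255,255));m[:100]=0;m[200:]=0
c=max(cv2.findContours(m,0,1)[0],key=cv2.contourArea);e=cv2.fitEllipse(c);print(e,"amber",ray(w,*e[0],.024))
gr=w["image"][60:125,285:350].max(2);m=(gr<90).astype('uint8')*255
for c in cv2.findContours(m,0,1)[0]:
    if cv2.contourArea(c)>200:
        e=cv2.fitEllipse(c);u=(e[0][0]+285,e[0][1]+60);print(e[1],u,"spot z.008",ray(w,*u,.008))
print("ring z.016",ray(w,316,91,.016))
for u in [(281,57),(348,55),(289,177),(349,175)]: print(ray(w,*u,.016))
```

```text
[ 0.51962092 -0.19452865  0.13125773] [330, 252] [370, 251]
dish [ 0.57993818 -0.18752648]
((319.659912109375, 148.86195373535156), (30.19704246520996, 30.97818946838379), 179.4631805419922) amber [ 0.48274883 -0.10155622  0.024     ]
(22.70179557800293, 24.93546485900879) (315.0595874786377, 91.72724151611328) spot z.008 [ 0.45918648 -0.03756034  0.008     ]
ring z.016 [ 0.4603399  -0.03708711  0.016     ]
[ 0.41041718 -0.01223499  0.016     ]
[0.48666359 0.01100745 0.016     ]
[ 0.45339357 -0.14754796  0.016     ]
[ 0.52912824 -0.12397431  0.016     ]
```

Run:
```python
s=open('h.py').read()
s=s.replace("def plan(T,yaw,n,step=48):","def plan(T,yaw,n,tilt=0):").replace("    w=(r.inv()*G)","    G=G*R.from_rotvec([np.radians(tilt),0,0])\n    w=(r.inv()*G)")
open('h.py','w').write(s)
from h import *
plan([.4947,-.1356,.1],-70.6,6,-8)
```

```text
clock 3.55 tcp [ 0.4962 -0.1538  0.3006] yaw -74.6 F [ 0.5 -0.3 -0.1] w 0.328 remaining mm [  -1.5   18.2 -200.6] deg [-7.8  0.2 -4. ]
[[0.5, -3.1, 33.4], [0.5, -3.8, 33.4], [0.6, -4.6, 33.3], [0.6, -5.3, 33.1], [0.7, -6.1, 33.0], [0.7, -6.8, 32.9]]
[[-0.16, 0.0, -0.08], [-0.16, 0.0, -0.08], [-0.16, 0.0, -0.08], [-0.16, 0.0, -0.08], [-0.16, 0.0, -0.08], [-0.16, 0.0, -0.08]]
```

{"api": "servo_tool", "payload": {
  "offset": [
    [0.5, -5, 33],
    [0.5, -6, 33],
    [0.6, -6, 33],
    [0.6, -5, 33],
    [0.7, -5, 33],
    [0.7, -6, 28],
    [0, 0, 0],
    [0, 0, 0],
    [0, 0, 0],
    [0, 0, 0]
  ],
  "angular": [
    [-0.3, 0, -0.1],
    [-0.3, 0, -0.1],
    [-0.3, 0, -0.1],
    [-0.1, 0, -0.1],
    [0, 0, -0.1],
    [0, 0, 0],
    [0, 0, 0],
    [0, 0, 0],
    [0, 0, 0],
    [0, 0, 0]
  ],
  "gripper": [0.67, 0.67, 0.67, 0.67, 0.67, 0.67, 0.67, 0.67, 0.67, 0.67]
}}

```text
clock: 4.55
tcp_pos: [0.4985, -0.1388, 0.1042]
eef_rot: [0.075, 0.982, 0.17, 0.014]
contact_force: [-0.2, -0.6, 0.3]
width: 0.332
```

```bash
python3 look.py b wrist,side amber_filter_center holder_a_seat
python3 - <<'E'
from h import *
plan([.4947,-.1356,.0205],-70.6,8,-8)
a=cv2.imread("pics/b_wrist.png");b=cv2.imread("pics/b_side.png")[130:430,200:500]
cv2.imwrite("pics/b.png",np.hstack([cv2.resize(a,(400,300)),cv2.resize(b,(400,400))[:300] if 0 else cv2.resize(b,(300,300))]))
E
```

```text
wrist amber_filter_center [ 0.4491 -0.2591  0.0048] 0.69 [226, 309]
wrist amber_filter_center [ 0.4819 -0.1032  0.018 ] 0.64 [314, 171]
wrist holder_a_seat [ 0.4624 -0.0407  0.0175] 0.7 [317, 70]
side amber_filter_center [ 0.4515 -0.2585  0.0037] 0.72 [343, 344]
side amber_filter_center [ 0.4823 -0.1019  0.0226] 0.69 [328, 285]
side holder_a_seat [ 0.458  -0.0418  0.0153] 0.8 [305, 275]
side holder_a_seat [0.426  0.4301 0.0008] 0.37 [241, 202]
clock 4.85 tcp [ 0.4978 -0.1385  0.103 ] yaw -70.4 F [-0.5 -0.5 -0.4] w 0.33 remaining mm [ -3.1   2.9 -82.5] deg [ 0.7 -0.1  0.2]
[[-0.2, -2.0, 10.1], [-0.2, -2.0, 10.1], [-0.2, -2.0, 10.1], [-0.2, -2.0, 10.1], [-0.2, -2.0, 10.1], [-0.2, -2.0, 10.1], [-0.2, -1.9, 10.1], [-0.2, -1.9, 10.1]]
[[0.01, -0.0, 0.0], [0.01, -0.0, 0.0], [0.01, -0.0, 0.0], [0.01, -0.0, 0.0], [0.01, -0.0, 0.0], [0.01, -0.0, 0.0], [0.01, -0.0, 0.0], [0.01, -0.0, 0.0]]
```

View pics/b.png

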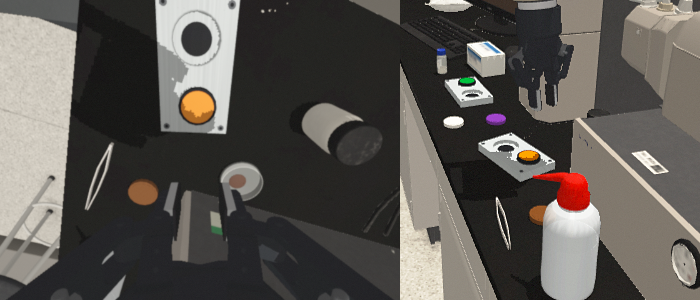

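The left half shows the fingers straight behind amber (197,105), with the recess at (196,40). The box edge (185,195) shows low between the fingers. Next I'll measure the box corner with the contrast stretched.

Run:
```python
from h import *
w=optics.snapshot("wrist");s=optics.snapshot("side")
for z in (.1,.13,.16): print(z,ray(s,374,250,z)[:2])
for z in (0,.016): print("edge bottom?",ray(s,383,300,z))
a=w["image"][260:440,200:440];b=s["image"][220:340,330:430]
f=lambda i,h:cv2.convertScaleAbs(cv2.resize(i,None,fx=h/i.shape[0],fy=h/i.shape[0]),alpha=1.8,beta=20)
cv2.imwrite("pics/c.png",np.hstack([f(a,330),f(b,330)]))
```

```text
0.1 [ 0.55555468 -0.13561157]
0.13 [ 0.52793506 -0.19193266]
0.16 [ 0.50031544 -0.24825375]
edge bottom? [ 0.57503585 -0.14750607  0.        ]
edge bottom? [ 0.56256202 -0.17133746  0.016     ]
```

View pics/c.png

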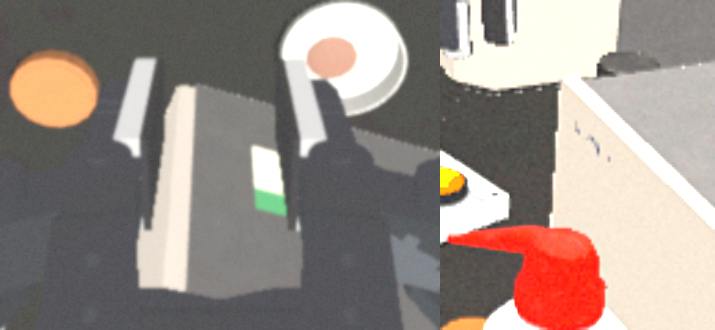

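Run:
```python
from h import *
w=optics.snapshot("wrist");s=optics.snapshot("side")
for z in (.08,.1,.11,.12,.13,.14,.16): print(z,ray(s,374,249,z)[:2].round(3),ray(w,297,306,z)[:2].round(3))
```

```text
0.08 [ 0.576 -0.094] [ 0.495 -0.175]
0.1 [ 0.557 -0.132] [ 0.492 -0.159]
0.11 [ 0.548 -0.151] [ 0.49  -0.152]
0.12 [ 0.539 -0.17 ] [ 0.488 -0.144]
0.13 [ 0.53  -0.188] [ 0.486 -0.137]
0.14 [ 0.52  -0.207] [ 0.484 -0.129]
0.16 [ 0.502 -0.245] [ 0.48  -0.114]
```

Run:
```python
from h import *
w=optics.snapshot("wrist");st=monitor.read_state()
def M(p,r):
    m=np.eye(4);m[:3,:3]=r;m[:3,3]=p;return m
q=st["eef_rot"];T2=M(st["tcp_pos"],R.from_quat([q[1],q[2],q[3],q[0]]).as_matrix())
C=np.array(w["extrinsics"])@T2
print("cam in tool",np.linalg.inv(C)[:3,3])
c,d=np.cos(np.radians(-74.6)),np.sin(np.radians(-74.6))
T1=M([.4962,-.1538,.3006],np.column_stack([[-d,c,0],[c,d,0],[0,0,-1]]))
w1=dict(w);w1["extrinsics"]=C@np.linalg.inv(T1)
print("check amber",ray(w1,319.7,148.9,.024))
for z in (-.05,0,.03,.06,.08,.1,.12,.14): print(z,ray(w1,318,243,z)[:2].round(3),ray(w,297,306,z)[:2].round(3))
```

```text
cam in tool [ 0.00040966 -0.08262397 -0.17193766]
check amber [ 0.48228924 -0.10094482  0.024     ]
-0.05 [ 0.52  -0.248] [ 0.519 -0.274]
0 [ 0.516 -0.231] [ 0.51  -0.236]
0.03 [ 0.513 -0.221] [ 0.505 -0.213]
0.06 [ 0.51  -0.211] [ 0.499 -0.19 ]
0.08 [ 0.509 -0.204] [ 0.495 -0.175]
0.1 [ 0.507 -0.198] [ 0.492 -0.159]
0.12 [ 0.505 -0.191] [ 0.488 -0.144]
0.14 [ 0.503 -0.185] [ 0.484 -0.129]
```

The corner seen by the wrist camera is the box's foot, at (0.513, -0.23). The side ray agrees, at a height of about 0.15. That leaves more than 5 cm of clearance, so I'll descend.

{"api": "servo_tool", "payload": {
  "offset": [
    [-0.2, -2, 13],
    [-0.2, -2, 13],
    [-0.2, -2, 13],
    [-0.2, -2, 13],
    [-0.2, -2, 12],
    [-0.2, -2, 10],
    [-0.2, -2, 7],
    [0, 0, 0],
    [0, 0, 0],
    [0, 0, 0]
  ],
  "angular": [
    [0, 0, 0],
    [0, 0, 0],
    [0, 0, 0],
    [0, 0, 0],
    [0, 0, 0],
    [0, 0, 0],
    [0, 0, 0],
    [0, 0, 0],
    [0, 0, 0],
    [0, 0, 0]
  ],
  "gripper": [0.67, 0.67, 0.67, 0.67, 0.67, 0.67, 0.67, 0.67, 0.67, 0.67]
}}

```text
clock: 6.1
tcp_pos: [0.4947, -0.1369, 0.0126]
eef_rot: [0.074, 0.983, 0.17, 0.012]
contact_force: [1.0, -0.8, -0.3]
width: 0.332
```

```bash
python3 look.py d wrist amber_filter_center holder_a_seat
python3 - <<'E'
from h import *
plan([.4947,-.1356,.0205],-70.6,3,-8)
plan([.4606+.332*.028,-.0376-.943*.028,.0205],-70.6,20,-8)
E
```

```text
wrist amber_filter_center [ 0.4836 -0.1029  0.0201] 0.65 [321, 231]
wrist holder_a_seat [ 0.461  -0.0375  0.0133] 0.93 [323, 72]
clock 6.25 tcp [ 0.4949 -0.1369  0.0127] yaw -70.3 F [ 0.3 -0.6  0.4] w 0.33 remaining mm [-0.2  1.3  7.8] deg [ 0.6 -0.   0.3]
[[0.1, -0.0, -2.6], [0.1, -0.1, -2.6], [0.1, -0.1, -2.6]]
[[0.03, -0.0, 0.01], [0.03, -0.0, 0.01], [0.03, -0.0, 0.01]]
clock 6.25 tcp [ 0.4949 -0.1369  0.0127] yaw -70.3 F [ 0.3 -0.6  0.4] w 0.33 remaining mm [-25.   72.9   7.8] deg [ 0.6 -0.   0.3]
[[0.1, -3.8, -1.0], [0.0, -3.8, -1.0], [0.0, -3.8, -1.0], [0.0, -3.8, -1.0], [0.0, -3.8, -1.0], [0.0, -3.8, -1.0], [0.0, -3.8, -0.9], [0.0, -3.8, -0.9], [0.0, -3.8, -0.9], [0.0, -3.8, -0.9], [0.0, -3.8, -0.9], [0.0, -3.8, -0.9], [0.0, -3.8, -0.9], [0.0, -3.8, -0.9], [0.0, -3.8, -0.9], [0.0, -3.8, -0.9], [0.0, -3.8, -0.9], [0.0, -3.8, -0.9], [0.0, -3.8, -0.9], [0.0, -3.8, -0.9]]
[[0.0, -0.0, 0.0], [0.0, -0.0, 0.0], [0.0, -0.0, 0.0], [0.0, -0.0, 0.0], [0.0, -0.0, 0.0], [0.0, -0.0, 0.0], [0.0, -0.0, 0.0], [0.0, -0.0, 0.0], [0.0, -0.0, 0.0], [0.0, -0.0, 0.0], [0.0, -0.0, 0.0], [0.0, -0.0, 0.0], [0.0, -0.0, 0.0], [0.0, -0.0, 0.0], [0.0, -0.0, 0.0], [0.0, -0.0, 0.0], [0.0, -0.0, 0.0], [0.0, -0.0, 0.0], [0.0, -0.0, 0.0], [0.0, -0.0, 0.0]]
```

View pics/d_wrist.png

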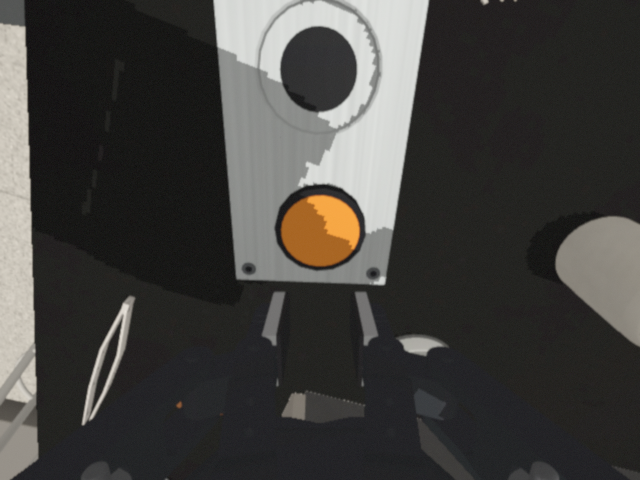

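The wrist view shows amber at (320,228), centred between the fingertips (278,292) and (362,292), with the recess spot at (318,68). The tips are just off the holder's end and about 8 mm low. I'll check the tip geometry by projection.

Run:
```python
from h import *
w=optics.snapshot("wrist");st=monitor.read_state();q=st["eef_rot"];r=R.from_quat([q[1],q[2],q[3],q[0]])
for o in [(0,0,0),(14,-11,0),(-14,-11,0),(14,11,0),(14,0,0),(14,-11,-38),(14,-11,-10)]: print(o,pix(w,np.array(st["tcp_pos"])+r.apply(np.array(o)/1e3)))
```

```text
(0, 0, 0) [319, 283]
(14, -11, 0) [345, 265]
(-14, -11, 0) [293, 265]
(14, 11, 0) [344, 301]
(14, 0, 0) [344, 283]
(14, -11, -38) [351, 298]
(14, -11, -10) [346, 272]
```

{"api": "servo_tool", "payload": {
  "offset": [
    [0, 0, -4],
    [0, 0, -4],
    [0, 0, 0],
    [0, -3, 0],
    [0, -3, 0],
    [0, -3, 0],
    [0, -3, 0],
    [0, 0, 0],
    [0, 0, 0],
    [0, 0, 0]
  ],
  "angular": [
    [0, 0, 0],
    [0, 0, 0],
    [0, 0, 0],
    [0, 0, 0],
    [0, 0, 0],
    [0, 0, 0],
    [0, 0, 0],
    [0, 0, 0],
    [0, 0, 0],
    [0, 0, 0]
  ],
  "gripper": [0.67, 0.67, 0.67, 0.67, 0.67, 0.67, 0.67, 0.67, 0.67, 0.67]
}}

```text
clock: 7.3
tcp_pos: [0.4902, -0.1233, 0.0198]
eef_rot: [0.074, 0.983, 0.17, 0.013]
contact_force: [0.6, -0.5, 0.7]
width: 0.329
```

```bash
cat > cradle.py <<'E'
import sys
from h import *
lo,hi=((12,110,60),(28,255,255)) if sys.argv[1]=="a" else ((45,90,40),(85,255,255))
seat=np.array(eval(sys.argv[2]))
w=optics.snapshot("wrist");cv2.imwrite(f"pics/{sys.argv[3]}.png",w["image"]);st=monitor.read_state()
m=cv2.inRange(cv2.cvtColor(w["image"],cv2.COLOR_BGR2HSV),np.array(lo),np.array(hi))
cs=[c for c in cv2.findContours(m,0,1)[0] if cv2.contourArea(c)>300]
for c in cs:
    e=cv2.fitEllipse(cv2.convexHull(c));P=ray(w,*e[0],.024)
    q=st["eef_rot"];r=R.from_quat([q[1],q[2],q[3],q[0]]);f=lambda v:np.round(r.inv().apply(v)*1e3,1)
    print("px",np.round(e[0]),np.round(e[1]),"filter",P.round(4),"in tool",f(P-st["tcp_pos"]),"to seat, tool",f(np.r_[seat,.024]-P),"world mm",((seat-P[:2])*1e3).round(1))
print("clock",round(st["clock"],2),"tcp",np.round(st["tcp_pos"],4),"F",np.round(st["contact_force"],1))
E
python3 cradle.py a "[.4606,-.0376]" e
```

```text
px [319. 250.] [65. 74.] filter [ 0.4826 -0.101   0.024 ] in tool [  0.3 -22.7  -7.6] to seat, tool [  0.7 -66.4 -10.1] world mm [-22.   63.4]
clock 7.35 tcp [ 0.4902 -0.1234  0.0199] F [0.5 0.4 0.3]
```

View pics/e.png

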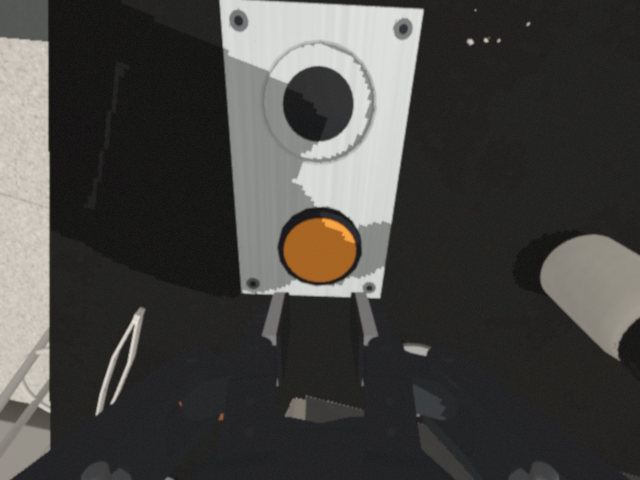

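The tips straddle the line behind amber (319,248) at (282,293) and (358,293), and nothing has moved yet. I'll push gently and level.

{"api": "servo_tool", "payload": {
  "offset": [
    [0, -3, -0.4],
    [0, -3, -0.4],
    [0, -3, -0.4],
    [0, -3, -0.4],
    [0, -3, -0.4],
    [0, -3, -0.4],
    [0, 0, 0],
    [0, 0, 0],
    [0, 0, 0],
    [0, 0, 0]
  ],
  "angular": [
    [0, 0, 0],
    [0, 0, 0],
    [0, 0, 0],
    [0, 0, 0],
    [0, 0, 0],
    [0, 0, 0],
    [0, 0, 0],
    [0, 0, 0],
    [0, 0, 0],
    [0, 0, 0]
  ],
  "gripper": [0.67, 0.67, 0.67, 0.67, 0.67, 0.67, 0.67, 0.67, 0.67, 0.67]
}}

```text
clock: 8.35
tcp_pos: [0.4836, -0.1047, 0.0195]
eef_rot: [0.074, 0.983, 0.17, 0.013]
contact_force: [0.7, -0.4, -1.1]
width: 0.332
```

```bash
python3 cradle.py a "[.4606,-.0376]" f
```

```text
px [319. 282.] [59. 70.] filter [ 0.4826 -0.1011  0.024 ] in tool [ 0.3 -3.1 -5. ] to seat, tool [  0.7 -66.4 -10.1] world mm [-22.   63.5]
clock 8.4 tcp [ 0.4836 -0.1047  0.0195] F [ 0.3  0.2 -0.1]
```

View pics/f.png

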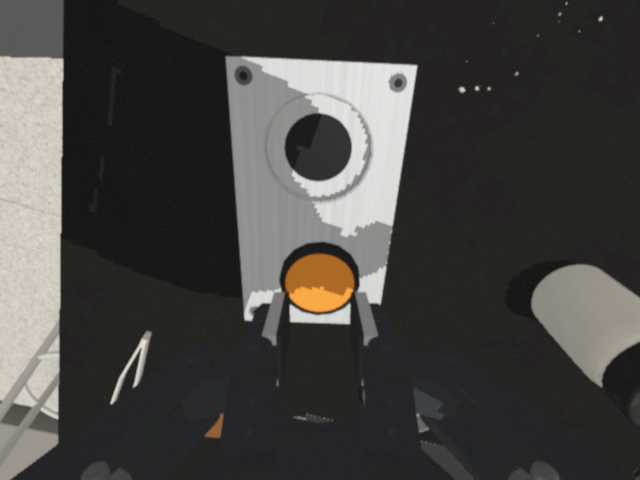

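Amber (319,280) has not moved, though the tips (278,293) and (362,293) now sit beside or over its rear rim. I need the tip height, so I'll look from the side.

Run:
```python
from h import *
s=optics.snapshot("side");st=monitor.read_state();q=st["eef_rot"];r=R.from_quat([q[1],q[2],q[3],q[0]])
for o in [(0,0,0),(14,-11,0),(-14,-11,0),(14,11,0),(14,0,-10),(-14,0,-10)]: print(o,[(round((a-b)*6)) for a,b in zip(pix(s,np.array(st["tcp_pos"])+r.apply(np.array(o)/1e3)),(270,220))])
print("filter",[(a-b)*6 for a,b in zip(pix(s,[.4826,-.101,.024]),(270,220))])
i=s["image"][220:320,270:390];cv2.imwrite("pics/g.png",cv2.resize(i,None,fx=6,fy=6,interpolation=cv2.INTER_CUBIC))
```

```text
(0, 0, 0) [354, 402]
(14, -11, 0) [366, 378]
(-14, -11, 0) [294, 408]
(14, 11, 0) [408, 396]
(14, 0, -10) [384, 360]
(-14, 0, -10) [318, 384]
filter [348, 384]
```

View pics/g.png

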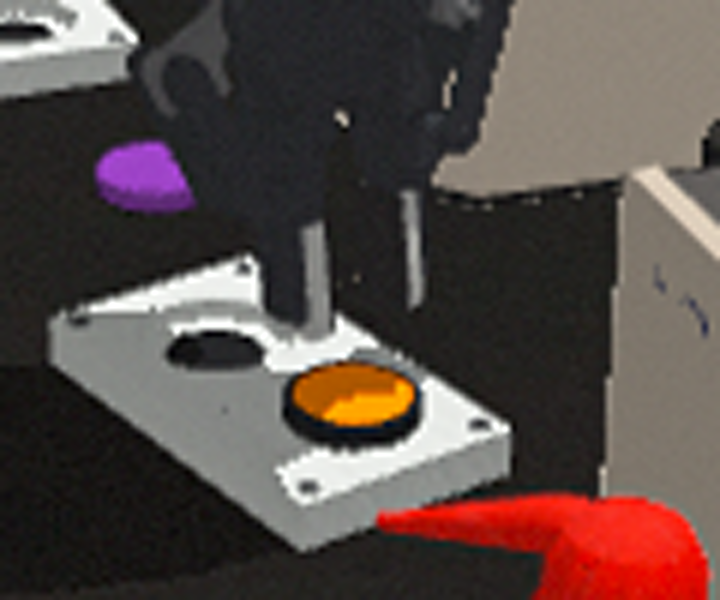

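Run:
```python
from h import *
w=optics.snapshot("wrist");s=optics.snapshot("side");st=monitor.read_state();q=st["eef_rot"];r=R.from_quat([q[1],q[2],q[3],q[0]])
K=lambda p:np.array([[p["fx"],0,p["cx"]],[0,p["fy"],p["cy"]],[0,0,1]])@np.array(p["extrinsics"])[:3]
# (wrist px, side px from crop): outer strip tips left/right, filter as check
for a,b in [((319,282),(355/6+270,397/6+220)),((276,293),(318/6+270,338/6+220)),((363,293),(415/6+270,306/6+220))]:
    X=cv2.triangulatePoints(K(w),K(s),np.array(a,float),np.array(b,float));X=(X[:3]/X[3]).ravel()
    print(X.round(4),"tool mm",(r.inv().apply(X-st["tcp_pos"])*1e3).round(1),pix(w,X),pix(s,X))
```

```text
[ 0.4841 -0.1036  0.0204] tool mm [ 0.9 -0.7 -1. ] [320, 283] [329, 286]
[ 0.4683 -0.1044  0.0433] tool mm [-14.3  -1.8 -24.3] [289, 302] [321, 277]
[ 0.5063 -0.0908  0.0412] tool mm [ 26.1  -2.1 -22.3] [372, 299] [338, 272]
```

The visible tips triangulate to roughly 20 mm above the reported TCP, so they are passing over the filter. I'll back off and find the deck by touch.

{"api": "servo_tool", "payload": {
  "offset": [
    [0, 5, 0.7],
    [0, 5, 0.7],
    [0, 5, 0.7],
    [0, 5, 0.7],
    [0, 5, 0.7],
    [0, 3, 0.4],
    [0, 0, 1],
    [0, 0, 1],
    [0, 0, 0.8],
    [0, 0, 0.7]
  ],
  "angular": [
    [0, 0, 0],
    [0, 0, 0],
    [0, 0, 0],
    [0, 0, 0],
    [0, 0, 0],
    [0, 0, 0],
    [0, 0, 0],
    [0, 0, 0],
    [0, 0, 0],
    [0, 0, 0]
  ],
  "gripper": [0.67, 0.67, 0.67, 0.67, 0.67, 0.67, 0.67, 0.67, 0.67, 0.67]
}}

```text
clock: 9.55
tcp_pos: [0.4941, -0.1347, 0.0161]
eef_rot: [0.074, 0.983, 0.17, 0.013]
contact_force: [-0.2, -0.9, -0.2]
width: 0.332
```

{"api": "servo_tool", "payload": {
  "offset": [
    [0, 0, 0.8],
    [0, 0, 0.8],
    [0, 0, 0.8],
    [0, 0, 0.8],
    [0, 0, 0.8],
    [0, 0, 0.8],
    [0, 0, 0.8],
    [0, 0, 0.8],
    [0, 0, 0.8],
    [0, 0, 0.8]
  ],
  "angular": [
    [0, 0, 0],
    [0, 0, 0],
    [0, 0, 0],
    [0, 0, 0],
    [0, 0, 0],
    [0, 0, 0],
    [0, 0, 0],
    [0, 0, 0],
    [0, 0, 0],
    [0, 0, 0]
  ],
  "gripper": [0.67, 0.67, 0.67, 0.67, 0.67, 0.67, 0.67, 0.67, 0.67, 0.67]
}}

```text
clock: 10.55
tcp_pos: [0.4945, -0.1356, 0.0075]
eef_rot: [0.074, 0.983, 0.17, 0.013]
contact_force: [0.1, 0.2, -0.5]
width: 0.331
```

{"api": "servo_tool", "payload": {
  "offset": [
    [0, 0, -6],
    [0, 0, -6],
    [0, -4, -0.6],
    [0, -4, -0.6],
    [0, 0, 0],
    [0, 0, 2],
    [0, 0, 2],
    [0, 0, 2],
    [0, 0, 2],
    [0, 0, 1]
  ],
  "angular": [
    [0, 0, 0],
    [0, 0, 0],
    [0, 0, 0],
    [0, 0, 0],
    [0, 0, 0],
    [0, 0, 0],
    [0, 0, 0],
    [0, 0, 0],
    [0, 0, 0],
    [0, 0, 0]
  ],
  "gripper": [0.67, 0.67, 0.67, 0.67, 0.67, 0.67, 0.67, 0.67, 0.67, 0.67]
}}

```text
clock: 11.55
tcp_pos: [0.4913, -0.1267, 0.0108]
eef_rot: [0.074, 0.983, 0.17, 0.013]
contact_force: [-0.1, -0.9, -0.7]
width: 0.333
```

{"api": "servo_tool", "payload": {
  "offset": [
    [0, 0, 1],
    [0, 0, 1],
    [0, 0, 1],
    [0, 0, 1],
    [0, 0, 1],
    [0, 0, 0.8],
    [0, 0, 0.8],
    [0, 0, 0.8],
    [0, 0, 0.8],
    [0, 0, 0.8]
  ],
  "angular": [
    [0, 0, 0],
    [0, 0, 0],
    [0, 0, 0],
    [0, 0, 0],
    [0, 0, 0],
    [0, 0, 0],
    [0, 0, 0],
    [0, 0, 0],
    [0, 0, 0],
    [0, 0, 0]
  ],
  "gripper": [0.67, 0.67, 0.67, 0.67, 0.67, 0.67, 0.67, 0.67, 0.67, 0.67]
}}

```text
clock: 12.55
tcp_pos: [0.4919, -0.1282, 0.001]
eef_rot: [0.074, 0.983, 0.17, 0.013]
contact_force: [-0.2, -0.3, 0.2]
width: 0.329
```

```bash
python3 cradle.py a "[.4606,-.0376]" i
```

```text
px [319. 259.] [72. 82.] filter [ 0.4825 -0.101   0.024 ] in tool [  0.4 -25.  -27.2] to seat, tool [  0.7 -66.3 -10.1] world mm [-21.9  63.4]
clock 12.6 tcp [ 0.4918 -0.1282  0.0009] F [-0.9  0.5 -0.5]
```

{"api": "servo_tool", "payload": {
  "offset": [
    [0, 0, 0.8],
    [0, 0, 0.8],
    [0, 0, 0.8],
    [0, 0, 0.8],
    [0, 0, 0.8],
    [0, 0, 0.8],
    [0, 0, 0.8],
    [0, 0, 0],
    [0, 0, 0],
    [0, 0, 0]
  ],
  "angular": [
    [0, 0, 0],
    [0, 0, 0],
    [0, 0, 0],
    [0, 0, 0],
    [0, 0, 0],
    [0, 0, 0],
    [0, 0, 0],
    [0, 0, 0],
    [0, 0, 0],
    [0, 0, 0]
  ],
  "gripper": [0.67, 0.67, 0.67, 0.67, 0.67, 0.67, 0.67, 0.67, 0.67, 0.67]
}}

```text
clock: 13.6
tcp_pos: [0.4922, -0.1291, -0.0048]
eef_rot: [0.074, 0.983, 0.17, 0.013]
contact_force: [0.2, -0.2, 1.6]
width: 0.332
```

```bash
python3 cradle.py a "[.4606,-.0376]" j;  python3 - <<'E'
import cv2,numpy as np
from h import *
s=optics.snapshot("side")["image"][220:320,270:390]
w=cv2.imread("pics/j.png")[160:400,200:440]
cv2.imwrite("pics/jj.png",np.hstack([cv2.resize(s,(480,400),interpolation=2),cv2.resize(w,(400,400))[:,:320] if 0 else cv2.resize(w,(320,400))]))
E
```

```text
px [205. 426.] [35. 48.] filter [ 0.4566 -0.2268  0.024 ] in tool [-66.4  83.5 -16.4] to seat, tool [  67.4 -174.9  -26.6] world mm [  4.  189.2]
px [319. 264.] [74. 85.] filter [ 0.4825 -0.1009  0.024 ] in tool [  0.3 -25.1 -32.9] to seat, tool [  0.7 -66.2 -10.1] world mm [-21.9  63.3]
clock 13.65 tcp [ 0.4922 -0.1291 -0.0048] F [0.  1.3 2.4]
```

View pics/jj.png

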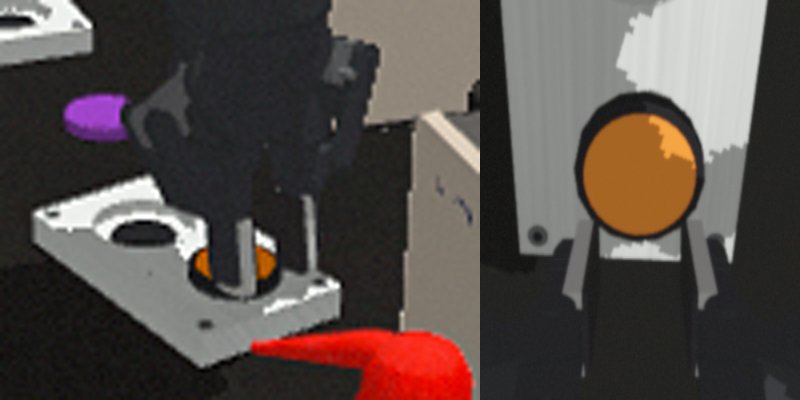

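Force has risen to about 2 N, so the tips are at deck level. The real finger ends are about 21 mm behind the reported TCP. The tips straddle amber's rear rim symmetrically. I'll raise 3 mm and push.

{"api": "servo_tool", "payload": {
  "offset": [
    [0, 0, -3],
    [0, 0, 0],
    [0, -3, -0.4],
    [0, -3, -0.4],
    [0, -3, -0.4],
    [0, -3, -0.4],
    [0, -3, -0.4],
    [0, -3, -0.4],
    [0, -3, -0.4],
    [0, 0, 0]
  ],
  "angular": [
    [0, 0, 0],
    [0, 0, 0],
    [0, 0, 0],
    [0, 0, 0],
    [0, 0, 0],
    [0, 0, 0],
    [0, 0, 0],
    [0, 0, 0],
    [0, 0, 0],
    [0, 0, 0]
  ],
  "gripper": [0.67, 0.67, 0.67, 0.67, 0.67, 0.67, 0.67, 0.67, 0.67, 0.67]
}}

```text
clock: 14.7
tcp_pos: [0.4841, -0.1066, -0.0024]
eef_rot: [0.074, 0.983, 0.17, 0.013]
contact_force: [0.0, -0.6, -0.4]
width: 0.33
```

```bash
python3 cradle.py a "[.4606,-.0376]" k
```

```text
px [205. 445.] [21. 56.] filter [ 0.4522 -0.2268  0.024 ] in tool [-70.6 105.  -10.7] to seat, tool [  71.6 -173.3  -26.3] world mm [  8.4 189.2]
px [320. 305.] [64. 78.] filter [ 0.4825 -0.101   0.024 ] in tool [  0.4  -2.  -26.9] to seat, tool [  0.7 -66.3 -10.1] world mm [-21.9  63.4]
clock 14.75 tcp [ 0.4842 -0.1067 -0.0023] F [ 0.2 -0.5  0.4]
```

Amber still has not moved. The 2 N was the tips resting on its rim, overlapping it by about 2 mm, so they ride over when raised. The finger ends are therefore nearer 27 mm back, with the front face at y = -11. I'll back off fully clear of the disc and descend there.

{"api": "servo_tool", "payload": {
  "offset": [
    [0, 0, -4],
    [0, 6, 0.8],
    [0, 6, 0.8],
    [0, 6, 0.8],
    [0, 6, 0.8],
    [0, 6, 0.8],
    [0, 0, 2],
    [0, 0, 2],
    [0, 0, 2],
    [0, 0, 1]
  ],
  "angular": [
    [0, 0, 0],
    [0, 0, 0],
    [0, 0, 0],
    [0, 0, 0],
    [0, 0, 0],
    [0, 0, 0],
    [0, 0, 0],
    [0, 0, 0],
    [0, 0, 0],
    [0, 0, 0]
  ],
  "gripper": [0.67, 0.67, 0.67, 0.67, 0.67, 0.67, 0.67, 0.67, 0.67, 0.67]
}}

```text
clock: 15.75
tcp_pos: [0.4957, -0.1392, -0.0049]
eef_rot: [0.074, 0.983, 0.17, 0.013]
contact_force: [0.8, -0.1, 0.5]
width: 0.331
```

```bash
python3 cradle.py a "[.4606,-.0376]" l
```

```text
px [320. 243.] [79. 88.] filter [ 0.4825 -0.1009  0.024 ] in tool [  0.5 -35.6 -34.7] to seat, tool [  0.6 -66.3 -10.1] world mm [-21.9  63.3]
clock 15.8 tcp [ 0.4957 -0.1392 -0.005 ] F [-1.4 -0.4 -0.4]
```

{"api": "servo_tool", "payload": {
  "offset": [
    [0, 0, 0.7],
    [0, 0, 0.7],
    [0, 0, 0.7],
    [0, 0, 0.7],
    [0, 0, 0.7],
    [0, 0, 0.7],
    [0, 0, 0.7],
    [0, 0, 0.7],
    [0, 0, 0],
    [0, 0, 0]
  ],
  "angular": [
    [0, 0, 0],
    [0, 0, 0],
    [0, 0, 0],
    [0, 0, 0],
    [0, 0, 0],
    [0, 0, 0],
    [0, 0, 0],
    [0, 0, 0],
    [0, 0, 0],
    [0, 0, 0]
  ],
  "gripper": [0.67, 0.67, 0.67, 0.67, 0.67, 0.67, 0.67, 0.67, 0.67, 0.67]
}}

```text
clock: 16.8
tcp_pos: [0.496, -0.1397, -0.011]
eef_rot: [0.074, 0.983, 0.17, 0.013]
contact_force: [1.0, -0.1, -0.7]
width: 0.33
```

```bash
python3 -c "
from plant import monitor
s=monitor.read_state();print(s['tcp_pos'],s['contact_force'],s['wrist_torque'])"
```

```text
[ 0.49595804 -0.13965749 -0.01095505] [ 0.95493524 -0.09960502 -0.73948941] [ 0.11616423  0.06219914 -0.01362156]
```

If the rim contact was at z = 24 mm, the tips are now about 18 mm up, which is between the deck and the filter's top. I'll push.

{"api": "servo_tool", "payload": {
  "offset": [
    [0, -3, -0.45],
    [0, -3, -0.45],
    [0, -3, -0.45],
    [0, -3, -0.45],
    [0, -3, -0.45],
    [0, -3, -0.45],
    [0, -3, -0.45],
    [0, 0, 0],
    [0, 0, 0],
    [0, 0, 0]
  ],
  "angular": [
    [0, 0, 0],
    [0, 0, 0],
    [0, 0, 0],
    [0, 0, 0],
    [0, 0, 0],
    [0, 0, 0],
    [0, 0, 0],
    [0, 0, 0],
    [0, 0, 0],
    [0, 0, 0]
  ],
  "gripper": [0.67, 0.67, 0.67, 0.67, 0.67, 0.67, 0.67, 0.67, 0.67, 0.67]
}}

```text
clock: 17.8
tcp_pos: [0.4881, -0.1176, -0.0109]
eef_rot: [0.074, 0.982, 0.17, 0.013]
contact_force: [-0.1, -0.7, -0.6]
width: 0.326
```

```bash
python3 cradle.py a "[.4606,-.0376]" m
```

```text
px [203. 447.] [24. 56.] filter [ 0.4549 -0.2255  0.024 ] in tool [-67.6  94.7 -20.9] to seat, tool [  68.6 -173.1  -26.3] world mm [  5.7 187.9]
px [319. 260.] [78. 90.] filter [ 0.4766 -0.0842  0.024 ] in tool [  0.4 -29.6 -39.8] to seat, tool [  0.6 -48.7  -7.4] world mm [-16.   46.6]
clock 17.85 tcp [ 0.4881 -0.1176 -0.0109] F [-0.3 -0.1  0.1]
```

Amber is now moving with the cradle, with 49 mm left.

{"api": "servo_tool", "payload": {
  "offset": [
    [0, -4, -0.57],
    [0, -4, -0.57],
    [0, -4, -0.57],
    [0, -4, -0.57],
    [0, -4, -0.57],
    [0, -4, -0.57],
    [0, -4, -0.57],
    [0, -4, -0.57],
    [0, 0, 0],
    [0, 0, 0]
  ],
  "angular": [
    [0, 0, 0],
    [0, 0, 0],
    [0, 0, 0],
    [0, 0, 0],
    [0, 0, 0],
    [0, 0, 0],
    [0, 0, 0],
    [0, 0, 0],
    [0, 0, 0],
    [0, 0, 0]
  ],
  "gripper": [0.67, 0.67, 0.67, 0.67, 0.67, 0.67, 0.67, 0.67, 0.67, 0.67]
}}

```text
clock: 18.85
tcp_pos: [0.4764, -0.0843, -0.0111]
eef_rot: [0.074, 0.982, 0.17, 0.013]
contact_force: [0.1, -1.0, 1.7]
width: 0.326
```

```bash
python3 cradle.py a "[.4606,-.0376]" n
```

```text
px [191. 464.] [18. 49.] filter [ 0.4396 -0.2103  0.024 ] in tool [-77.  110.4 -18.8] to seat, tool [  77.9 -153.8  -23.4] world mm [ 21.  172.7]
px [319. 261.] [78. 90.] filter [ 0.4649 -0.0511  0.024 ] in tool [  0.4 -29.5 -40.1] to seat, tool [  0.5 -13.9  -2.1] world mm [-4.3 13.5]
clock 18.9 tcp [ 0.4763 -0.0843 -0.0112] F [ 1.  -0.7 -0.3]
```

Amber has 14 mm to go and is straight. I'll push the last stretch slowly.

{"api": "servo_tool", "payload": {
  "offset": [
    [0, -1.6, -0.25],
    [0, -1.6, -0.25],
    [0, -1.6, -0.25],
    [0, -1.6, -0.25],
    [0, -1.6, -0.25],
    [0, -1.6, -0.25],
    [0, -1.6, -0.25],
    [0, -1.6, -0.25],
    [0, 0, 0],
    [0, 0, 0]
  ],
  "angular": [
    [0, 0, 0],
    [0, 0, 0],
    [0, 0, 0],
    [0, 0, 0],
    [0, 0, 0],
    [0, 0, 0],
    [0, 0, 0],
    [0, 0, 0],
    [0, 0, 0],
    [0, 0, 0]
  ],
  "gripper": [0.67, 0.67, 0.67, 0.67, 0.67, 0.67, 0.67, 0.67, 0.67, 0.67]
}}

```text
clock: 19.9
tcp_pos: [0.4715, -0.0713, -0.0112]
eef_rot: [0.074, 0.983, 0.17, 0.013]
contact_force: [-0.5, -0.1, -0.3]
width: 0.329
```

```bash
python3 cradle.py a "[.4606,-.0376]" o
```

```text
px [320. 253.] [75. 86.] filter [ 0.459  -0.0345  0.024 ] in tool [  0.5 -33.1 -40.6] to seat, tool [0.5 3.4 0.5] world mm [ 1.6 -3.1]
clock 19.95 tcp [ 0.4715 -0.0713 -0.0112] F [ 0.5 -0.  -0.1]
```

Amber jumped ahead of the fingers and its apparent size shrank by about 4%, so it has dropped in. I'll retreat and check, and work out the turn for holder B.

{"api": "servo_tool", "payload": {
  "offset": [
    [0, 8, 0],
    [0, 0, -30],
    [0, 0, -40],
    [0, 0, -40],
    [0, 0, -40],
    [0, 0, -40],
    [0, 0, -40],
    [0, 0, 0],
    [0, 0, 0],
    [0, 0, 0]
  ],
  "angular": [
    [0, 0, 0],
    [0, 0, 0],
    [0.5, 0, 0],
    [0.5, 0, 0],
    [0, 0, 0],
    [0, 0, 0],
    [0, 0, 0],
    [0, 0, 0],
    [0, 0, 0],
    [0, 0, 0]
  ],
  "gripper": [0.67, 0.67, 0.67, 0.67, 0.67, 0.67, 0.67, 0.67, 0.67, 0.67]
}}

```text
clock: 20.95
tcp_pos: [0.4698, -0.0685, 0.229]
eef_rot: [0.001, 0.985, 0.171, 0.002]
contact_force: [-0.0, -0.2, 0.0]
width: 0.333
```

Run:
```python
from h import *
st=monitor.read_state();print(np.round(st["joint_pos"],3))
w=optics.snapshot("wrist");cv2.imwrite("pics/p.png",w["image"])
m=cv2.inRange(cv2.cvtColor(w["image"],cv2.COLOR_BGR2HSV),(12,110,60),(28,255,255))
for c in cv2.findContours(m,0,1)[0]:
    if cv2.contourArea(c)>300:
        e=cv2.fitEllipse(cv2.convexHull(c));print(np.round(e[0]),np.round(e[1],1),"z.016",ray(w,*e[0],.016))
for q in("amber_filter_center","holder_a_seat"):
    for r in optics.tip_of(w,q): print(q,np.round(r["location"],4),r["conf"])
plan([.463,.36,.25],90,20)
```

```text
[-2.420e-01  1.800e-01  1.807e+00 -1.000e-03  1.150e+00 -5.860e-01]
[320. 175.] [34.8 35.4] z.016 [ 0.46079824 -0.03947601  0.016     ]
amber_filter_center [ 0.4635 -0.0407  0.0078] 0.74
amber_filter_center [ 0.4507 -0.259   0.0028] 0.69
holder_a_seat [ 0.3827 -0.2565 -0.0014] 0.6
clock 21.1 tcp [ 0.4694 -0.0682  0.2284] yaw -70.3 F [-0.9  0.3 -0.5] w 0.333 remaining mm [ -6.4 428.2  21.6] deg [ 2.000e-01  1.000e-01 -1.603e+02]
[[6.9, -20.3, -1.1], [9.7, -19.1, -1.1], [12.3, -17.6, -1.1], [14.6, -15.7, -1.1], [16.6, -13.5, -1.1], [18.3, -11.0, -1.1], [19.7, -8.4, -1.1], [20.7, -5.6, -1.1], [21.3, -2.6, -1.1], [21.4, 0.4, -1.1], [21.2, 3.4, -1.1], [20.5, 6.3, -1.1], [19.4, 9.1, -1.1], [17.9, 11.7, -1.1], [16.1, 14.1, -1.1], [14.0, 16.2, -1.1], [11.6, 18.0, -1.1], [9.0, 19.4, -1.1], [6.2, 20.5, -1.1], [3.3, 21.2, -1.1]]
[[0.0, 0.0, -1.0], [0.0, 0.0, -1.0], [0.0, 0.0, -1.0], [0.0, 0.0, -1.0], [0.0, 0.0, -1.0], [0.0, 0.0, -1.0], [0.0, 0.0, -1.0], [0.0, 0.0, -1.0], [0.0, 0.0, -1.0], [0.0, 0.0, -1.0], [0.0, 0.0, -1.0], [0.0, 0.0, -1.0], [0.0, 0.0, -1.0], [0.0, 0.0, -1.0], [0.0, 0.0, -1.0], [0.0, 0.0, -1.0], [0.0, 0.0, -1.0], [0.0, 0.0, -1.0], [0.0, 0.0, -1.0], [0.0, 0.0, -1.0]]
```

Amber is seated about 2 mm from the seat centre. I'll swing to holder B.

{"api": "servo_tool", "payload": {
  "offset": [
    [7, -20, -2],
    [10, -19, -2],
    [12, -18, -2],
    [15, -16, -2],
    [17, -14, -2],
    [18, -11, -2],
    [20, -8, -2],
    [21, -6, -2],
    [21, -3, -2],
    [21, 0, -2]
  ],
  "angular": [
    [0, 0, -1],
    [0, 0, -1],
    [0, 0, -1],
    [0, 0, -1],
    [0, 0, -1],
    [0, 0, -1],
    [0, 0, -1],
    [0, 0, -1],
    [0, 0, -1],
    [0, 0, -1]
  ],
  "gripper": [0.67, 0.67, 0.67, 0.67, 0.67, 0.67, 0.67, 0.67, 0.67, 0.67]
}}

```text
clock: 22.1
tcp_pos: [0.4573, 0.1528, 0.2391]
eef_rot: [-0.006, 0.625, 0.781, -0.006]
contact_force: [-0.1, 0.4, -0.6]
width: 0.337
```

```bash
python3 -c "
from h import *
plan([.463,.355,.25],90,10)"
```

```text
clock 22.1 tcp [0.4573 0.1528 0.2391] yaw 12.7 F [-0.1  0.4 -0.6] w 0.337 remaining mm [  5.7 202.2  10.9] deg [ -0.7  -0.7 -77.3]
[[19.6, 5.0, -1.1], [18.8, 7.6, -1.1], [17.6, 10.0, -1.2], [16.1, 12.3, -1.2], [14.2, 14.3, -1.2], [12.2, 16.1, -1.2], [9.9, 17.6, -1.2], [7.4, 18.8, -1.1], [4.8, 19.6, -1.1], [2.2, 20.1, -1.1]]
[[-0.01, -0.01, -0.97], [-0.01, -0.01, -0.97], [-0.01, -0.01, -0.97], [-0.01, -0.01, -0.97], [-0.01, -0.01, -0.97], [-0.01, -0.01, -0.97], [-0.01, -0.01, -0.97], [-0.01, -0.01, -0.97], [-0.01, -0.01, -0.97], [-0.01, -0.01, -0.97]]
```

{"api": "servo_tool", "payload": {
  "offset": [
    [20, 5, -1],
    [19, 8, -1],
    [18, 10, -1],
    [16, 12, -1],
    [14, 14, -1],
    [12, 16, -1],
    [10, 18, -1],
    [7, 19, -1],
    [5, 20, -1],
    [0, 0, 0]
  ],
  "angular": [
    [0, 0, -1],
    [0, 0, -1],
    [0, 0, -1],
    [0, 0, -1],
    [0, 0, -1],
    [0, 0, -1],
    [0, 0, -1],
    [0, 0, -1],
    [0, 0, -0.5],
    [0, 0, 0]
  ],
  "gripper": [0.67, 0.67, 0.67, 0.67, 0.67, 0.67, 0.67, 0.67, 0.67, 0.67]
}}

```text
clock: 23.1
tcp_pos: [0.4505, 0.3446, 0.237]
eef_rot: [-0.016, 0.052, 0.999, -0.005]
contact_force: [-0.2, -0.6, -0.3]
width: 0.328
```

```bash
python3 look.py q wrist green_filter_center holder_b_seat holder_b vial
python3 - <<'E'
from h import *
w=optics.snapshot("wrist");st=monitor.read_state();print(np.round(st["joint_pos"],2))
m=cv2.inRange(cv2.cvtColor(w["image"],cv2.COLOR_BGR2HSV),(45,90,40),(85,255,255))
for c in cv2.findContours(m,0,1)[0]:
    if cv2.contourArea(c)>200:
        e=cv2.fitEllipse(cv2.convexHull(c));print(np.round(e[0]),np.round(e[1],1),"z.024",ray(w,*e[0],.024))
# dark spot and plate corners
t=optics.trace(w,"holder_b")
if t:
    k=t[0]["mask"].astype('uint8');c=max(cv2.findContours(k,0,1)[0],key=cv2.contourArea)
    rect=cv2.minAreaRect(c);print("rect",rect,t[0]["conf"])
    ap=cv2.approxPolyDP(c,8,True)[:,0];print([(tuple(a),ray(w,*map(float,a),.016)[:2].round(4)) for a in ap])
plan([.463,.355,.25],90,5)
E
```

```text
wrist green_filter_center [0.4632 0.2929 0.0159] 0.64 [297, 157]
wrist holder_b_seat [0.4635 0.2337 0.0167] 0.77 [290, 100]
wrist holder_b [4.588e-01 2.640e-01 2.000e-04] 0.93 [298, 129]
wrist vial [ 4.251e-01  4.333e-01 -2.000e-04] 0.74 [341, 264]
[ 0.56  0.36  1.54  0.01  1.27 -2.47]
[297. 164.] [34.9 35.8] z.024 [0.46451715 0.29811026 0.024     ]
rect ((297.3224792480469, 131.98338317871094), (135.0520782470703, 76.63427734375), 80.09581756591797) 0.74
[((np.int32(322), np.int32(60)), array([0.4259, 0.1965])), ((np.int32(249), np.int32(73)), array([0.5027, 0.2007])), ((np.int32(277), np.int32(201)), array([0.4937, 0.3375])), ((np.int32(342), np.int32(190)), array([0.4173, 0.3334]))]
clock 23.45 tcp [0.4513 0.3424 0.2383] yaw 83.8 F [ 0.7 -0.3 -0.6] w 0.332 remaining mm [11.7 12.6 11.7] deg [-0.6 -1.7 -6.2]
[[-2.0, 2.7, -2.4], [-2.1, 2.7, -2.4], [-2.1, 2.7, -2.4], [-2.2, 2.6, -2.4], [-2.3, 2.6, -2.4]]
[[-0.01, -0.04, -0.16], [-0.01, -0.04, -0.16], [-0.01, -0.04, -0.16], [-0.01, -0.04, -0.16], [-0.01, -0.04, -0.16]]
```

View pics/q_wrist.png

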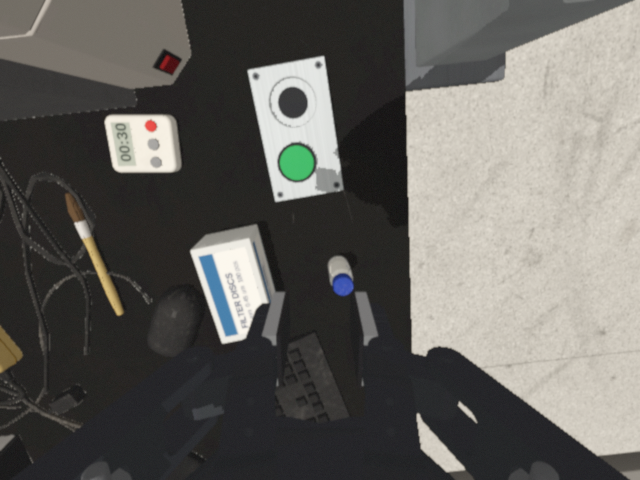

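The wrist view shows holder B with its recess at (292,102) and green at (297,162). The timer is at (143,143) and the vial at (341,275). A filter-disc box has its near corner at about (262,226), close to where the gripper will sit. I'll work out that clearance.

Run:
```python
from h import *
w=optics.snapshot("wrist");s=optics.snapshot("scene")
print("spot",ray(w,292.5,102,.008),ray(w,292.5,102,.016))
b=ray(w,262,226,0);print("foot",b,"left foot",ray(w,192,248,0))
for h in (.03,.04,.05,.06,.07,.08): print(h,pix(w,[b[0],b[1],h]), ray(w,258,237,h)[:2].round(3))
print("scene foot px",pix(s,b),[pix(s,[b[0],b[1],h]) for h in (.03,.05,.07)])
for x,y in [(218,293),(212,258)]: print(ray(s,x,y,0)[:2],ray(s,x,y,.05)[:2])
```

```text
spot [0.46206544 0.23295679 0.008     ] [0.46178415 0.23356586 0.016     ]
foot [0.51872956 0.36972753 0.        ] left foot [0.61009378 0.38776775 0.        ]
0.03 [259, 233] [0.52  0.374]
0.04 [257, 235] [0.518 0.372]
0.05 [256, 238] [0.516 0.369]
0.06 [255, 241] [0.515 0.366]
0.07 [253, 244] [0.513 0.363]
0.08 [252, 247] [0.511 0.36 ]
scene foot px [219, 284] [[218, 275], [216, 269], [215, 262]]
[0.49390688 0.38173747] [0.44464076 0.39239193]
[0.61573464 0.35356031] [0.55892621 0.36595921]
```

```bash
python3 -c "
from h import *
plan([.466,.340,.06],87.8,8,-8)"
```

```text
clock 23.55 tcp [0.4513 0.3426 0.2383] yaw 83.8 F [-0.6  0.5  0.2] w 0.329 remaining mm [  14.7   -2.6 -178.3] deg [-8.6 -1.4 -4.1]
[[-2.5, 0.1, 22.2], [-2.5, -0.3, 22.2], [-2.4, -0.7, 22.2], [-2.3, -1.2, 22.2], [-2.2, -1.6, 22.2], [-2.1, -2.1, 22.2], [-2.0, -2.5, 22.1], [-1.9, -2.9, 22.1]]
[[-0.13, -0.02, -0.06], [-0.13, -0.02, -0.06], [-0.13, -0.02, -0.06], [-0.13, -0.02, -0.06], [-0.13, -0.02, -0.06], [-0.13, -0.02, -0.06], [-0.13, -0.02, -0.06], [-0.13, -0.02, -0.06]]
```

{"api": "servo_tool", "payload": {
  "offset": [
    [-2.5, 0, 22],
    [-2.5, -1, 22],
    [-2.4, -2, 22],
    [-2.3, -3, 22],
    [-2.2, -3, 22],
    [-2.1, -3, 22],
    [-2, -3, 22],
    [-1.9, -3, 22],
    [0, 0, 0],
    [0, 0, 0]
  ],
  "angular": [
    [-0.3, -0.05, -0.1],
    [-0.3, -0.05, -0.1],
    [-0.3, -0.05, -0.1],
    [-0.18, -0.02, -0.1],
    [0, 0, -0.1],
    [0, 0, 0],
    [0, 0, 0],
    [0, 0, 0],
    [0, 0, 0],
    [0, 0, 0]
  ],
  "gripper": [0.67, 0.67, 0.67, 0.67, 0.67, 0.67, 0.67, 0.67, 0.67, 0.67]
}}

```text
clock: 24.55
tcp_pos: [0.4708, 0.3395, 0.058]
eef_rot: [0.005, 0.022, 0.997, 0.074]
contact_force: [0.2, 0.7, 0.8]
width: 0.327
```

```bash
python3 look.py r wrist holder_b_seat; python3 cradle.py g "[.462,.234]" r2; python3 -c "
from h import *
plan([.466,.340,.0],87.8,6,-8)"
```

```text
wrist holder_b_seat [0.4645 0.2351 0.0179] 0.87 [323, 67]
px [328. 186.] [63. 65.] filter [0.4647 0.2975 0.024 ] in tool [  4.8 -47.2  27.8] to seat, tool [ -0.1 -62.8  -9.4] world mm [ -2.7 -63.5]
clock 24.7 tcp [0.471  0.3398 0.0586] F [-0.2 -0.6 -0.6]
clock 24.7 tcp [0.471  0.3398 0.0586] yaw 87.6 F [-0.2 -0.6 -0.6] w 0.328 remaining mm [ -5.    0.2 -58.6] deg [ 0.5  0.5 -0.2]
[[0.9, -1.4, 9.6], [0.9, -1.4, 9.6], [0.9, -1.4, 9.7], [0.9, -1.4, 9.7], [0.9, -1.4, 9.7], [0.8, -1.4, 9.7]]
[[0.01, 0.01, -0.0], [0.01, 0.01, -0.0], [0.01, 0.01, -0.0], [0.01, 0.01, -0.0], [0.01, 0.01, -0.0], [0.01, 0.01, -0.0]]
```

{"api": "servo_tool", "payload": {
  "offset": [
    [0.9, -1.4, 9.6],
    [0.9, -1.4, 9.6],
    [0.9, -1.4, 9.6],
    [0.9, -1.4, 9.6],
    [0.9, -1.4, 9.6],
    [0.4, -1.4, 5],
    [0, 0, 2.5],
    [0, 0, 2],
    [0, 0, 0],
    [0, 0, 0]
  ],
  "angular": [
    [0, 0, 0],
    [0, 0, 0],
    [0, 0, 0],
    [0, 0, 0],
    [0, 0, 0],
    [0, 0, 0],
    [0, 0, 0],
    [0, 0, 0],
    [0, 0, 0],
    [0, 0, 0]
  ],
  "gripper": [0.67, 0.67, 0.67, 0.67, 0.67, 0.67, 0.67, 0.67, 0.67, 0.67]
}}

```text
clock: 25.7
tcp_pos: [0.4668, 0.3407, -0.0032]
eef_rot: [0.007, 0.021, 0.997, 0.075]
contact_force: [0.4, 0.8, -0.1]
width: 0.33
```

```bash
python3 cradle.py g "[.463,.2345]" s; python3 -c "
from h import *
plan([.466,.340,-.0108],87.8,6,-8)"
```

```text
px [320. 230.] [81. 89.] filter [0.4646 0.2971 0.024 ] in tool [  0.1 -39.2 -33.4] to seat, tool [ -1.1 -61.9  -9.4] world mm [ -1.6 -62.6]
clock 25.75 tcp [ 0.4669  0.3408 -0.0032] F [-0.1  0.5 -0.3]
clock 25.75 tcp [ 0.4669  0.3408 -0.0032] yaw 87.6 F [-0.1  0.5 -0.3] w 0.331 remaining mm [-0.9 -0.8 -7.6] deg [ 0.6  0.6 -0.2]
[[0.2, -0.3, 1.2], [0.1, -0.3, 1.2], [0.1, -0.3, 1.2], [0.1, -0.3, 1.2], [0.1, -0.3, 1.2], [0.1, -0.3, 1.2]]
[[0.01, 0.01, -0.0], [0.01, 0.01, -0.0], [0.01, 0.01, -0.0], [0.01, 0.01, -0.0], [0.01, 0.01, -0.0], [0.01, 0.01, -0.0]]
```

{"api": "servo_tool", "payload": {
  "offset": [
    [0, -0.3, 1.1],
    [0, -0.3, 1.1],
    [0, -0.3, 1],
    [0, -0.3, 1],
    [0, -0.3, 1],
    [0, -0.3, 0.9],
    [0, -0.3, 0.9],
    [0, 0, 0],
    [0, 0, 0],
    [0, 0, 0]
  ],
  "angular": [
    [0, 0, 0],
    [0, 0, 0],
    [0, 0, 0],
    [0, 0, 0],
    [0, 0, 0],
    [0, 0, 0],
    [0, 0, 0],
    [0, 0, 0],
    [0, 0, 0],
    [0, 0, 0]
  ],
  "gripper": [0.67, 0.67, 0.67, 0.67, 0.67, 0.67, 0.67, 0.67, 0.67, 0.67]
}}

```text
clock: 26.75
tcp_pos: [0.4673, 0.3398, -0.0104]
eef_rot: [0.007, 0.021, 0.997, 0.075]
contact_force: [0.7, 0.2, -0.1]
width: 0.33
```

{"api": "servo_tool", "payload": {
  "offset": [
    [0, -3, -0.43],
    [0, -3, -0.43],
    [0, -3, -0.43],
    [0, -3, -0.43],
    [0, -3, -0.43],
    [0, -3, -0.43],
    [0, -3, -0.43],
    [0, 0, 0],
    [0, 0, 0],
    [0, 0, 0]
  ],
  "angular": [
    [0, 0, 0],
    [0, 0, 0],
    [0, 0, 0],
    [0, 0, 0],
    [0, 0, 0],
    [0, 0, 0],
    [0, 0, 0],
    [0, 0, 0],
    [0, 0, 0],
    [0, 0, 0]
  ],
  "gripper": [0.67, 0.67, 0.67, 0.67, 0.67, 0.67, 0.67, 0.67, 0.67, 0.67]
}}

```text
clock: 27.75
tcp_pos: [0.4664, 0.3165, -0.0104]
eef_rot: [0.007, 0.022, 0.997, 0.075]
contact_force: [0.2, -0.3, 0.4]
width: 0.333
```

```bash
python3 cradle.py g "[.463,.2345]" t
```

```text
px [320. 260.] [78. 90.] filter [0.4646 0.2834 0.024 ] in tool [  0.  -27.7 -39. ] to seat, tool [ -0.6 -48.3  -7.4] world mm [ -1.6 -48.9]
clock 27.8 tcp [ 0.4665  0.3165 -0.0103] F [-0.5  1.3  0. ]
```

Green is moving straight with the cradle, with 49 mm left.

{"api": "servo_tool", "payload": {
  "offset": [
    [0, -4, -0.5],
    [0, -4, -0.5],
    [0, -4, -0.5],
    [0, -4, -0.57],
    [0, -4, -0.57],
    [0, -4, -0.57],
    [0, -4, -0.57],
    [0, -4, -0.57],
    [0, 0, 0],
    [0, 0, 0]
  ],
  "angular": [
    [0, 0, 0],
    [0, 0, 0],
    [0, 0, 0],
    [0, 0, 0],
    [0, 0, 0],
    [0, 0, 0],
    [0, 0, 0],
    [0, 0, 0],
    [0, 0, 0],
    [0, 0, 0]
  ],
  "gripper": [0.67, 0.67, 0.67, 0.67, 0.67, 0.67, 0.67, 0.67, 0.67, 0.67]
}}

```text
clock: 28.8
tcp_pos: [0.4643, 0.2854, -0.0092]
eef_rot: [0.009, 0.025, 0.997, 0.069]
contact_force: [-0.8, 0.6, 0.0]
width: 0.332
```

```bash
python3 cradle.py g "[.463,.2345]" u
```

```text
px [320. 259.] [80. 89.] filter [0.4622 0.2529 0.024 ] in tool [  0.  -27.6 -37.4] to seat, tool [ -1.7 -18.2  -2.5] world mm [  0.8 -18.4]
clock 28.85 tcp [ 0.4643  0.2854 -0.0092] F [0.3 0.2 0.9]
```

{"api": "servo_tool", "payload": {
  "offset": [
    [0, -1.8, -0.1],
    [0, -1.8, -0.1],
    [0, -1.8, -0.1],
    [-0.1, -1.8, -0.1],
    [-0.1, -1.8, -0.15],
    [-0.1, -1.8, -0.2],
    [-0.1, -1.8, -0.25],
    [-0.1, -1.6, -0.25],
    [0, -1.5, -0.2],
    [0, 0, 0]
  ],
  "angular": [
    [0, 0, 0],
    [0, 0, 0],
    [0, 0, 0],
    [0, 0, 0],
    [0, 0, 0],
    [0, 0, 0],
    [0, 0, 0],
    [0, 0, 0],
    [0, 0, 0],
    [0, 0, 0]
  ],
  "gripper": [0.67, 0.67, 0.67, 0.67, 0.67, 0.67, 0.67, 0.67, 0.67, 0.67]
}}

```text
clock: 29.85
tcp_pos: [0.4635, 0.272, -0.0086]
eef_rot: [0.01, 0.027, 0.998, 0.064]
contact_force: [-0.7, -0.0, 0.5]
width: 0.327
```

```bash
python3 cradle.py g "[.463,.2345]" v
```

```text
px [319. 255.] [85. 87.] filter [0.4613 0.2387 0.024 ] in tool [ -0.2 -29.  -36.6] to seat, tool [-1.9 -4.1 -0.5] world mm [ 1.7 -4.2]
clock 29.9 tcp [ 0.4635  0.2721 -0.0086] F [0.9 0.4 0.7]
```

Green is tipping at the rim, about 4 mm short. I'll push a few millimetres more.

{"api": "servo_tool", "payload": {
  "offset": [
    [0, -1.5, -0.1],
    [0, -1.5, -0.1],
    [0, -1.5, -0.1],
    [0, -1, -0.1],
    [0, 0, 0],
    [0, 0, 0],
    [0, 0, 0],
    [0, 0, 0],
    [0, 0, 0],
    [0, 0, 0]
  ],
  "angular": [
    [0, 0, 0],
    [0, 0, 0],
    [0, 0, 0],
    [0, 0, 0],
    [0, 0, 0],
    [0, 0, 0],
    [0, 0, 0],
    [0, 0, 0],
    [0, 0, 0],
    [0, 0, 0]
  ],
  "gripper": [0.67, 0.67, 0.67, 0.67, 0.67, 0.67, 0.67, 0.67, 0.67, 0.67]
}}

```text
clock: 30.9
tcp_pos: [0.4629, 0.2675, -0.0085]
eef_rot: [0.01, 0.028, 0.998, 0.062]
contact_force: [-0.8, -0.1, 1.0]
width: 0.327
```

```bash
python3 cradle.py g "[.463,.2345]" x
```

```text
px [319. 256.] [82. 86.] filter [0.461  0.2347 0.024 ] in tool [ -0.4 -28.5 -36.3] to seat, tool [-2.1 -0.1  0. ] world mm [ 2.  -0.2]
clock 30.95 tcp [ 0.4629  0.2675 -0.0085] F [-0.2  1.4  0.2]
```

{"api": "servo_tool", "payload": {
  "offset": [
    [0, -1.5, 0],
    [0, -1.5, 0],
    [0, -1, 0],
    [0, 0, 0],
    [0, 0, 0],
    [0, 0, 0],
    [0, 0, 0],
    [0, 0, 0],
    [0, 0, 0],
    [0, 0, 0]
  ],
  "angular": [
    [0, 0, 0],
    [0, 0, 0],
    [0, 0, 0],
    [0, 0, 0],
    [0, 0, 0],
    [0, 0, 0],
    [0, 0, 0],
    [0, 0, 0],
    [0, 0, 0],
    [0, 0, 0]
  ],
  "gripper": [0.67, 0.67, 0.67, 0.67, 0.67, 0.67, 0.67, 0.67, 0.67, 0.67]
}}

```text
clock: 31.95
tcp_pos: [0.4625, 0.264, -0.0087]
eef_rot: [0.01, 0.029, 0.998, 0.061]
contact_force: [-1.1, 0.0, 0.6]
width: 0.333
```

```bash
python3 cradle.py g "[.463,.2345]" y
```

```text
px [318. 259.] [74. 83.] filter [0.4607 0.2327 0.024 ] in tool [ -0.5 -27.1 -36.3] to seat, tool [-2.2  1.9  0.3] world mm [2.3 1.8]
clock 32.0 tcp [ 0.4626  0.2641 -0.0087] F [0.2 0.7 0.3]
```

The aspect is back to flat and the disc is smaller, so it looks dropped. I'll retreat up and look straight down.

{"api": "servo_tool", "payload": {
  "offset": [
    [0, 4, 0],
    [0, 4, -5],
    [0, 0, -25],
    [0, 0, -40],
    [0, 0, -40],
    [0, 0, -30],
    [0, 0, 0],
    [0, 0, 0],
    [0, 0, 0],
    [0, 0, 0]
  ],
  "angular": [
    [0, 0, 0],
    [0, 0, 0],
    [0, 0, 0],
    [0.5, 0, 0],
    [0.4, 0, 0],
    [0, 0, 0],
    [0, 0, 0],
    [0, 0, 0],
    [0, 0, 0],
    [0, 0, 0]
  ],
  "gripper": [0.67, 0.67, 0.67, 0.67, 0.67, 0.67, 0.67, 0.67, 0.67, 0.67]
}}

```text
clock: 33.0
tcp_pos: [0.4591, 0.2625, 0.1378]
eef_rot: [0.008, 0.03, 0.999, -0.005]
contact_force: [-0.6, 0.3, -0.3]
width: 0.331
```

Run:
```python
from h import *
st=monitor.read_state();print(st["tcp_pos"],st["contact_force"])
w=optics.snapshot("wrist");s=optics.snapshot("side")
m=cv2.inRange(cv2.cvtColor(w["image"],cv2.COLOR_BGR2HSV),(45,90,40),(85,255,255))
for c in cv2.findContours(m,0,1)[0]:
    if cv2.contourArea(c)>300:
        e=cv2.fitEllipse(cv2.convexHull(c));print(np.round(e[0]),np.round(e[1],1),"z.016",ray(w,*e[0],.016))
for q in("green_filter_center","holder_b_seat","holder_b"):
    for r in optics.tip_of(w,q)[:2]: print(q,np.round(r["location"],4),r["conf"])
u,v=map(int,e[0]);a=w["image"][max(0,v-110):v+110,u-110:u+110];b=s["image"][180:300,230:350]
cv2.imwrite("pics/z.png",np.hstack([cv2.resize(a,(400,400)),cv2.resize(b,(400,400),interpolation=2)]))
```

```text
[0.45910364 0.26252176 0.13781896] [-0.6443417   0.25942796 -0.30619102]
[318. 195.] [43.9 44.4] z.016 [0.46103632 0.237851   0.016     ]
green_filter_center [0.4597 0.2358 0.0116] 0.81
green_filter_center [0.3906 0.1174 0.005 ] 0.76
holder_b [0.4585 0.2348 0.0105] 0.16
```

View pics/z.png

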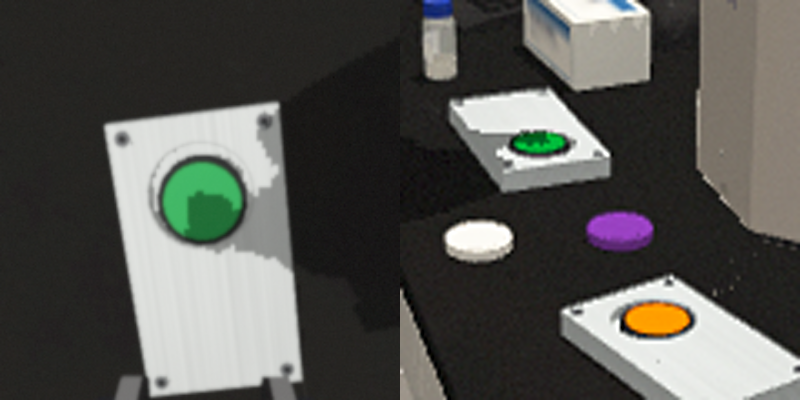

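In the left panel green (202,200) lies inside its recess, toward the rear wall (a gap shows at top-left). In the right panel amber (657,318) looks flush. Green's tilt can't be judged to 3 degrees from this, so I'll press it gently on its rear half, with the deck as a stop for the fingers.

```bash
python3 -c "
from h import *
plan([.461,.256,0],87.8,8,-8)"
```

```text
clock 33.25 tcp [0.4593 0.2626 0.1382] yaw 86.5 F [ 0.2 -0.5 -0.1] w 0.33 remaining mm [   1.7   -6.6 -138.2] deg [-8.6  1.1 -1.2]
[[0.0, -0.6, 17.3], [0.0, -1.0, 17.3], [-0.0, -1.3, 17.2], [-0.1, -1.6, 17.2], [-0.1, -1.9, 17.2], [-0.1, -2.3, 17.1], [-0.2, -2.6, 17.1], [-0.2, -2.9, 17.0]]
[[-0.13, 0.02, -0.02], [-0.13, 0.02, -0.02], [-0.13, 0.02, -0.02], [-0.13, 0.02, -0.02], [-0.13, 0.02, -0.02], [-0.13, 0.02, -0.02], [-0.13, 0.02, -0.02], [-0.13, 0.02, -0.02]]
```

{"api": "servo_tool", "payload": {
  "offset": [
    [0, -0.6, 17],
    [0, -1, 17],
    [0, -1.5, 17],
    [0, -2, 17],
    [0, -2.5, 17],
    [0, -2.5, 17],
    [0, -2.5, 15],
    [0, -1.5, 9],
    [0, 0, 0],
    [0, 0, 0]
  ],
  "angular": [
    [-0.2, 0.03, -0.03],
    [-0.2, 0.03, -0.03],
    [-0.2, 0.03, -0.03],
    [-0.2, 0.03, -0.03],
    [-0.2, 0, 0],
    [-0.05, 0, 0],
    [0, 0, 0],
    [0, 0, 0],
    [0, 0, 0],
    [0, 0, 0]
  ],
  "gripper": [0.67, 0.67, 0.67, 0.67, 0.67, 0.67, 0.67, 0.67, 0.67, 0.67]
}}

```text
clock: 34.25
tcp_pos: [0.4594, 0.2638, 0.0079]
eef_rot: [0.004, 0.029, 0.998, 0.062]
contact_force: [0.2, 0.3, 1.2]
width: 0.327
```

```bash
python3 -c "
from h import *
plan([.461,.256,-.009],87.8,5,-8)"
```

```text
clock 34.25 tcp [0.4594 0.2638 0.0079] yaw 86.7 F [0.2 0.3 1.2] w 0.327 remaining mm [  1.6  -7.8 -16.9] deg [-0.8  0.3 -1.1]
[[-0.4, -1.9, 3.2], [-0.4, -2.0, 3.2], [-0.4, -2.0, 3.2], [-0.4, -2.0, 3.2], [-0.4, -2.0, 3.1]]
[[-0.02, 0.01, -0.03], [-0.02, 0.01, -0.03], [-0.02, 0.01, -0.03], [-0.02, 0.01, -0.03], [-0.02, 0.01, -0.03]]
```

{"api": "servo_tool", "payload": {
  "offset": [
    [-0.4, -2, 2.5],
    [-0.4, -2, 2.5],
    [-0.4, -2, 2.5],
    [-0.4, -2, 2.5],
    [0, -1, 2.5],
    [0, 0, 1.5],
    [0, 0, 1],
    [0, 0, 1],
    [0, 0, 0],
    [0, 0, 0]
  ],
  "angular": [
    [0, 0, 0],
    [0, 0, 0],
    [0, 0, 0],
    [0, 0, 0],
    [0, 0, 0],
    [0, 0, 0],
    [0, 0, 0],
    [0, 0, 0],
    [0, 0, 0],
    [0, 0, 0]
  ],
  "gripper": [0.67, 0.67, 0.67, 0.67, 0.67, 0.67, 0.67, 0.67, 0.67, 0.67]
}}

```text
clock: 35.25
tcp_pos: [0.4616, 0.2594, -0.0075]
eef_rot: [0.006, 0.031, 0.998, 0.059]
contact_force: [1.0, 0.4, 0.7]
width: 0.33
```

{"api": "servo_tool", "payload": {
  "offset": [
    [0, 0, 0.7],
    [0, 0, 0.7],
    [0, 0, 0.7],
    [0, 0, 0.7],
    [0, 0, 0.7],
    [0, 0, 0.7],
    [0, 0, 0.7],
    [0, 0, 0.7],
    [0, 0, 0.7],
    [0, 0, 0.7]
  ],
  "angular": [
    [0, 0, 0],
    [0, 0, 0],
    [0, 0, 0],
    [0, 0, 0],
    [0, 0, 0],
    [0, 0, 0],
    [0, 0, 0],
    [0, 0, 0],
    [0, 0, 0],
    [0, 0, 0]
  ],
  "gripper": [0.67, 0.67, 0.67, 0.67, 0.67, 0.67, 0.67, 0.67, 0.67, 0.67]
}}

```text
clock: 36.25
tcp_pos: [0.4619, 0.2605, -0.0133]
eef_rot: [0.006, 0.031, 0.998, 0.059]
contact_force: [-4.7, -5.8, 16.9]
width: 0.33
```

Contact came only at deck level (TCP -13.3 mm, as predicted for z = 16 mm, 17 N), so green's rear edge is flush. I'll retreat and make a final numeric check.

{"api": "servo_tool", "payload": {
  "offset": [
    [0, 0, -5],
    [0, 0, -25],
    [0, 0, -40],
    [0, 0, -40],
    [0, 0, -40],
    [0, 0, 0],
    [0, 0, 0],
    [0, 0, 0],
    [0, 0, 0],
    [0, 0, 0]
  ],
  "angular": [
    [0, 0, 0],
    [0, 0, 0],
    [0.4, 0, 0],
    [0.4, 0, 0],
    [0, 0, 0],
    [0, 0, 0],
    [0, 0, 0],
    [0, 0, 0],
    [0, 0, 0],
    [0, 0, 0]
  ],
  "gripper": [0.67, 0.67, 0.67, 0.67, 0.67, 0.67, 0.67, 0.67, 0.67, 0.67]
}}

```text
clock: 37.25
tcp_pos: [0.4585, 0.2479, 0.1395]
eef_rot: [0.002, 0.032, 0.999, -0.001]
contact_force: [-0.2, 0.4, 0.2]
width: 0.328
```

Run:
```python
from h import *
st=monitor.read_state();print(st["clock"],st["tcp_pos"],np.round(st["contact_force"],1))
w=optics.snapshot("wrist");s=optics.snapshot("side")
for p,n,lo,hi in((w,"green w",(45,90,40),(85,255,255)),(s,"green s",(45,90,40),(85,255,255)),(s,"amber s",(14,150,120),(28,255,255))):
    m=cv2.inRange(cv2.cvtColor(p["image"],cv2.COLOR_BGR2HSV),lo,hi)
    for c in cv2.findContours(m,0,1)[0]:
        if cv2.contourArea(c)>40:
            e=cv2.fitEllipse(cv2.convexHull(c));print(n,np.round(e[0]),np.round(e[1],1),"at z.016",ray(p,*e[0],.016)[:2].round(4))
for q in("green_filter_center","holder_b","vial","timer","jar","tweezers","amber_filter_center"):
  for p,n in((w,"w"),(s,"s"),(optics.snapshot("scene"),"sc")):
    for r in optics.tip_of(p,q)[:2]:
        if r["conf"]>.4: print(n,q,np.round(r["location"],4),round(r["conf"],2))
```

```text
37.25 [0.45847347 0.24785395 0.13945756] [-0.2  0.4  0.2]
green w [317. 210.] [42.7 43.4] at z.016 [0.4611 0.2379]
green s [271. 222.] [ 6.4 15.5] at z.016 [0.4607 0.2333]
amber s [307. 275.] [ 9.3 19.1] at z.016 [ 0.4599 -0.0438]
w green_filter_center [0.4821 0.1061 0.0059] 0.86
w green_filter_center [0.4602 0.2374 0.0086] 0.83
s green_filter_center [0.3931 0.111  0.0019] 0.46
s green_filter_center [0.4603 0.2367 0.0104] 0.41
sc green_filter_center [ 3.863e-01  1.137e-01 -2.000e-04] 0.68
sc green_filter_center [0.4818 0.1028 0.0039] 0.65
w holder_b [0.4559 0.2676 0.0006] 0.61
s holder_b [ 0.4651 -0.0684  0.0015] 0.92
s holder_b [0.4612 0.2672 0.0011] 0.9
sc holder_b [ 4.66e-01 -6.62e-02  2.00e-04] 0.88
sc holder_b [ 4.610e-01  2.629e-01 -2.000e-04] 0.75Traceback (most recent call last):
  File "<stdin>", line 11, in <module>
ValueError: only the last four pictures can be asked about
```

Run:
```python
from h import *
s=optics.snapshot("side");t=np.linspace(0,2*np.pi,60)
for n,x,y in(("amber",.4608,-.0395),("green",.461,.236)):
  for ax,tl in((0,0),(0,.15),(0,-.15),(1,.15),(1,-.15)):
    P=np.c_[.02*np.cos(t),.02*np.sin(t),0*t]@R.from_rotvec(np.eye(3)[ax]*tl).as_matrix().T+[x,y,.016]
    E=np.array(s["extrinsics"]);c=P@E[:3,:3].T+E[:3,3];uv=c[:,:2]/c[:,2:]*[s["fx"],s["fy"]]+[s["cx"],s["cy"]]
    e=cv2.fitEllipse(uv.astype('float32'));print(n,ax,tl,np.round(e[0],1),round(e[1][0]/e[1][1],3))
def rat(lo,hi):
    m=cv2.inRange(cv2.cvtColor(cv2.resize(s["image"],None,fx=4,fy=4,interpolation=2),cv2.COLOR_BGR2HSV),lo,hi)
    for c in cv2.findContours(m,0,1)[0]:
        if cv2.contourArea(c)>600:e=cv2.fitEllipse(cv2.convexHull(c));print(np.array(e[0])/4,e[1][0]/e[1][1])
rat((14,150,120),(28,255,255));rat((45,90,40),(85,255,255))
```

```text
amber 0 0 [306.4 274.4] 0.478
amber 0 0.15 [306.4 274.4] 0.598
amber 0 -0.15 [306.4 274.3] 0.347
amber 1 0.15 [306.4 274.4] 0.431
amber 1 -0.15 [306.4 274.4] 0.513
green 0 0 [271.3 221.8] 0.387
green 0 0.15 [271.3 221.8] 0.516
green 0 -0.15 [271.3 221.8] 0.249
green 1 0.15 [271.3 221.8] 0.349
green 1 -0.15 [271.3 221.8] 0.416
[307.01226807 275.66131592] 0.492501464369037
[271.75778198 222.72241211] 0.4115601972278653
```

Both aspect ratios match flat discs (0.49 against 0.48 expected, 0.41 against 0.39), with positions inside the recesses. I'll hand in.

```bash
python3 -c "
from plant import job_done
print(job_done())"
```

```text
the job is handed in; nothing more can be done
None
```

I pushed both filters across their own holders into their recesses, using the half-closed fingertips as a two-point cradle. I handed in at about 38 s of the 54 s allowed, with the gripper clear above holder B.

**Last checks**
- **Amber:** the wrist camera put it about 2 mm from the recess centre. The side camera put it about 6 mm off, but that view is coarse, and a seated disc cannot sit more than 3 mm off.
- **Green:** the wrist camera put it 3–4 mm from the recess centre, toward the rear wall. I pressed it once, and the fingers stopped at deck level at about 17 N.
- **Flatness:** in the side view both discs have the shape expected of flat ones (0.49 against 0.48 for amber, 0.41 against 0.39 for green). This check cannot strictly prove the 0.06 rad tilt limit.

**Problems along the way**
- The fingertips were about 27 mm short of the reported tool point, so the first two pushes passed over amber. I found the working height from a light touch on its rim.
- The script that would have re-measured the jar, timer, vial and tweezers at the end failed. I have no final position for them. No push went near them and I felt no unexpected contact.

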